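# Check the seams of moulded grips with a feeler pen

### The job

Check this batch of moulded grips: lay each grip top up in the cradle with its number of yellow marks, and click the sleeve of the feeler pen, standing in its stand, to 5. Then take the pen and, grip by grip in the order 1, 2, 3, draw its lightly pressed tip (sprung in, not bottomed) along the whole seam from the banded end to the plain end, slowly, no faster than 5 cm a second. Finally put the pen back in its stand with the sleeve wound back to 0, lay all the checked grips flat and top up in the grey tray, and leave everything else on the bench where it is.

Things in the scene. Friction and masses are not known exactly. Their poses are not given: they have to be found in the camera images.
- grip1: loose black ribbed moulding no. 1, 84 (x) x 26 (y) x 23 mm, 40-85 g, 1 yellow band over the ribs at its -x end. Origin: centre of the underside, z up. On top, between two 3 mm high ribbed rails, a 10 mm wide channel runs its whole length, floor 20 mm above the underside; the seam is the pale line along its middle (y = 0). Lies top up on the table at first; None if absent.
- grip2: loose black ribbed moulding no. 2, 84 (x) x 26 (y) x 23 mm, 40-85 g, 2 yellow bands over the ribs at its -x end. Origin: centre of the underside, z up. On top, between two 3 mm high ribbed rails, a 10 mm wide channel runs its whole length, floor 20 mm above the underside; the seam is the pale line along its middle (y = 0). Lies top up on the table at first; None if absent.
- grip3: loose black ribbed moulding no. 3, 84 (x) x 26 (y) x 23 mm, 40-85 g, 3 yellow bands over the ribs at its -x end. Origin: centre of the underside, z up. On top, between two 3 mm high ribbed rails, a 10 mm wide channel runs its whole length, floor 20 mm above the underside; the seam is the pale line along its middle (y = 0). Lies top up on the table at first; None if absent.
- nest: fixed aluminium plate 140 (x) x 250 (y) x 12 mm, origin: centre of the underside. On it three cradles of blue stops 10 mm high, long axes along x, 75 mm apart. A cradle is 88 x 30 mm inside (2 mm play round a grip, which may lie either way round): end stops, and side lugs beside the last 16 mm of each end only; fingers can hold the middle of a grip. 1 to 3 yellow marks at the -x edge number them.
- nest1 (a point): centre of the floor of cradle 1 (at the +y side of the plate), 12 mm above the table; a seated grip 1 has its origin here
- nest2 (a point): centre of the floor of cradle 2 (in the middle of the plate), 12 mm above the table; a seated grip 2 has its origin here
- nest3 (a point): centre of the floor of cradle 3 (at the -y side of the plate), 12 mm above the table; a seated grip 3 has its origin here
- stand: fixed grey pen stand, foot 70 x 70 mm, 58 mm high, with a vertical square socket 31 mm wide, sides along its x and y, flared by a blue mouth to 39 mm at the top. Origin: on the table, on the socket's axis. The pen's handle sits on a ledge 40 mm up, its nose hangs free below; the socket stops the pen from turning (7 degrees of play either way).
- pen: seam feeler pen, 121 mm tall, 0.18 kg, standing in the stand at first. Origin: tip point with its spring out, 6 mm above the table when seated; z up the pen. From below: sprung tip, nose to 34 mm, square blue handle 28 x 28 mm (flats face x and y) from 34 to 88 mm, silver sleeve 27 mm across from 90 to 120 mm. Carry it by the handle, above the stand's mouth; the sleeve then holds its click.
- sleeve (a joint): the pen's force sleeve, rad: turns on the pen's axis, a ball detent clicks every 24 deg (0.4189 rad) at numbers 0 to 8. 0 rad = number 0 (stop), 2.094 = 5, 3.351 = 8 (stop). Clockwise seen from above raises it. Read the number next to the red index line on the pen's top (towards the pen's +x); a red stripe down the sleeve marks its 0. About 0.1 N m turns it over a click; it may rest 2 deg off.
- feeler (a joint): how far the sprung feeler tip is pushed into the pen, m: 0 = out, 0.008 = bottomed. The spring takes 0.75 N to start and 0.25 N per mm more, 2.75 N at the bottom. The tip is a ball 5 mm across on a 4 mm shaft.
- feeler_tip (a point): the lowest point of the feeler tip
- tray: fixed grey open tray, 130 (x) x 240 (y) x 35 mm outside, walls and floor 4 mm thick. Origin: centre of the underside; the inner floor is 4 mm above it
- cutters: bystander, not part of the job: side cutters with blue handles, 150 mm long, 16 mm high
- wallet: bystander, not part of the job: black phone wallet, 80 x 155 x 14 mm
- tape: bystander, not part of the job: tan tape roll, 80 mm across, 24 mm high
- marker: bystander, not part of the job: red marker with black cap, 120 mm long, 13 mm thick
- calliper: bystander, not part of the job: digital calliper, 200 mm long, 12 mm high
- cleaner: bystander, not part of the job: white jar with red cap, 48 mm across, 70 mm high
- sprue: bystander, not part of the job: black branched sprue offcut, 88 mm long, 8 mm thick
Not all that is in view belongs to the job. Leave any pink look-alike of the pen alone. There is more than one size of the stand; the one meant has the size given above.

How it is judged:
By the outcome, as a careful person would: the job done as asked, in the order asked, and still so for the second after the job is handed in, with the robot touching nothing.
Of grip1, grip2, grip3 only 2 to 3 are there at a start; the rules pass over those that are not, and their reading is None.
At some moment in a run one of grip1, grip2, grip3 may be knocked a few centimetres aside while the robot is not near it.
It also fails if it takes over 210 s, if anything falls off the work surface, if the arm or the gripper's body presses on something with over 40 N, if the wrist force passes 120 N, or if a joint passes its speed limit or range.

### The arm

A 6-joint arm with a two-finger parallel gripper is mounted at the origin on the work surface. World frame = base frame: x ahead of the robot, y to its left, z up, the work surface at z = 0. Lengths are in m, angles in rad, forces in N, time in s.
With the tool pointing down it reaches from about 0.225 to 0.875 m from the base axis. Payload 3.4 kg.
Tool frame: the origin (TCP) lies at the very end of the fingers, on their centre line; the grasp point (between the pads) lies manip.grip_point_offset behind it (manip.grip_point_offset is the distance from the TCP to the grasp point, in m); z points along the fingers, y is the line along which they close (so a half turn about z gives the same grasp; the last joint's range is limited). The gripper opens to 85 mm and grips with 20 to 120 N. Pads are 22 mm wide; open, the fingers measure 114 mm over their backs; the gripper's body (76 mm by 85 mm) begins 54 mm behind the grasp point. The pads swing forward as they close: fully open they stand 13 mm farther back than shut.
Start: joints at [-1.441, 0.276, 1.505, -0, 1.361, -0.121], TCP at [0.143, -0.557, 0.231] pointing down, gripper open.
Joint ranges: [-2.89, 2.89], [-0.75, 2.08], [0.22, 2.7], [-1.18, 4.32], [0.11, 2.71], [-2.7, 2.7]. Speed limits (rad/s): [2.57, 2.57, 3.14, 3.14, 3.14, 3.14].

### API

Orientations are given as a unit quaternion [w, x, y, z].
In Python, from rig import manip gives the robot as it stands.
- The arm moves only by the shell command python3 -m pendant 'ROWS' [FORCE]. ROWS is JSON, a list of rows, each an object of numbers: "jaw": the opening, from -1 (shut) to 1 (fully open); "tx", "ty", "tz": the shift along the world's x, y, z in cm; "ax", "ay", "az": the turn, a rotation vector about the world's x, y, z in degrees. In form: [{"jaw": .., "tx": .., "ty": .., "tz": .., "ax": .., "ay": .., "az": ..}, ...]. A call has 1 to 10 rows; each row is the pose to reach, as a shift and turn from the pose commanded when the call began; what a row does not reach only later rows make up. A row lasts 1/8 s, in which the tool goes at most 62.5 mm and 10.7 degrees, less where a joint would pass 70% of its speed; a pose out of reach is approached as far as the arm can. A call with a gripper value outside its range is refused whole. The fingers move at their own pace and stop on an object; FORCE is the grip in N (left out, the last holds). Time passes only in rows, so rows that repeat a pose let the fingers close. It gives the time, the measured TCP pose, the force, the opening and the grip force at its end, in the units of the state.
- manip.get_state(): the state, without advancing time (a new reading comes with each control period).
- manip.get_image(name): name is "scene" or "top"; returns a dict with "pixels" (480x640x3 uint8, blue, green, red), "depth" (480x640 float32, m along the optical axis (not along the pixel's ray), 0 where there is no reading), "fx", "fy", "cx", "cy" (pixels), "pose" (4x4, takes a point from camera to world coordinates). Camera axes: x right, y down, z forward; pixel columns grow to the right and rows downward; lengths in m; the calibration is good to about 2 mm. A picture is of the moment at which its call begins.
- manip.sign_off(): hands the job in; it is judged then, once.
The state is a dict: "clock": time; "qpos": joint angles; "qd": joint speeds; "effort": joint torques, N m; "position": TCP position; "ee_rot": TCP orientation; "contact_force": force on the tool from outside, world axes, zero at the start; "moment": the same for the moment, N m; "width": finger opening in m; "gripper_force": force on a finger pad.
Only numpy, scipy, OpenCV 4.12 (cv2) and the standard library are available. Lean on these libraries where they do the work, as an engineer would, in place of code of your own. Each camera call takes 0.05 s, during which the arm holds its last target. There are 200 camera calls.

## Working session

There is one attempt and no reset: what is moved stays moved. The work goes in short steps, Python scripts to look and compute and a shell command to move; the robot and the scene stay as the last step left them, time stands still between calls to the robot, and variables do not carry over. Pictures are saved under pics/ and viewed, at most 14 in all, crops included, and the job is handed in when it is done.

```bash
ls; mkdir -p pics
cat > h.py <<'E'
import numpy as np, cv2
from rig import manip
def grab(name, fn=None):
    im=manip.get_image(name)
    if fn: cv2.imwrite('pics/'+fn, im['pixels'])
    return im
def world(im):
    d=im['depth']; v,u=np.mgrid[:480,:640]
    P=np.stack([(u-im['cx'])/im['fx']*d,(v-im['cy'])/im['fy']*d,d],-1)
    T=np.array(im['pose']); W=P@T[:3,:3].T+T[:3,3]; W[d==0]=np.nan; return W
def ray(im,u,v,z):
    T=np.array(im['pose']); r=T[:3,:3]@np.array([(u-im['cx'])/im['fx'],(v-im['cy'])/im['fy'],1]); o=T[:3,3]
    return o+r*(z-o[2])/r[2]
E
python3 - <<'E'
from h import *
print(manip.grip_point_offset, manip.get_state())
for n in ('top','scene'):
    im=grab(n,n+'1.png'); print(n,im['fx'],np.round(im['pose'],3).tolist())
    np.savez(n+'1.npz',**{k:im[k] for k in im})
E
```

```text
pics
0.0187 {'clock': 0.0, 'qpos': array([-1.44099614e+00,  2.76568390e-01,  1.50610562e+00,  5.42743300e-06,
        1.36070640e+00, -1.21002071e-01]), 'qd': array([ 0.0002474 , -0.00066697,  0.00122829, -0.00083102,  0.00201567,
       -0.00047808]), 'effort': array([ 1.78496786e-03, -4.16763926e+01, -2.45802963e+01, -4.95109873e-07,
        1.10570889e-02, -1.59130019e-05]), 'position': array([ 0.142632  , -0.55649278,  0.23046585]), 'ee_rot': array([-8.93878598e-04,  9.92147251e-01,  1.25072111e-01, -1.27868455e-06]), 'contact_force': array([ 0.3909568 , -0.56524998, -0.92219718]), 'moment': array([0.04773344, 0.00180339, 0.01098837]), 'gripper_force': 0.0, 'width': 0.08534514896219318}
top 540.3884969268208 [[0.025, -0.993, 0.114, 0.41], [-0.999, -0.027, -0.022, -0.011], [0.025, -0.114, -0.993, 1.339], [0.0, 0.0, 0.0, 1.0]]
scene 528.3937709391342 [[-0.173, 0.815, -0.553, 1.216], [0.985, 0.15, -0.087, 0.086], [0.012, -0.56, -0.829, 1.012], [0.0, 0.0, 0.0, 1.0]]
```

```bash
python3 -m pendant --help 2>&1 | head -5
```

```text
invalid input: not JSON, or not a number
```

View pics/top1.png

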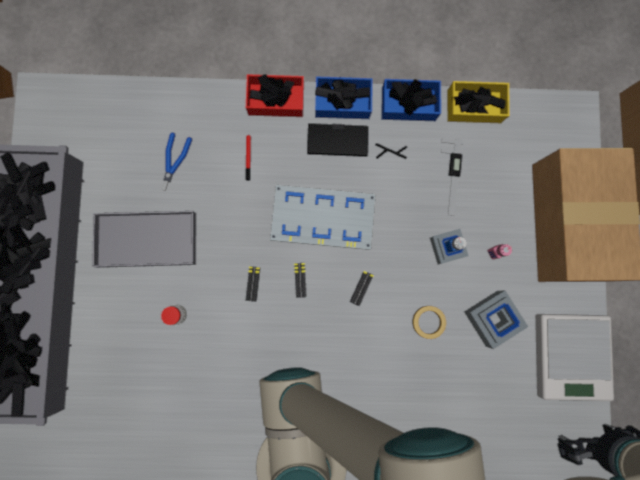

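View pics/scene1.png

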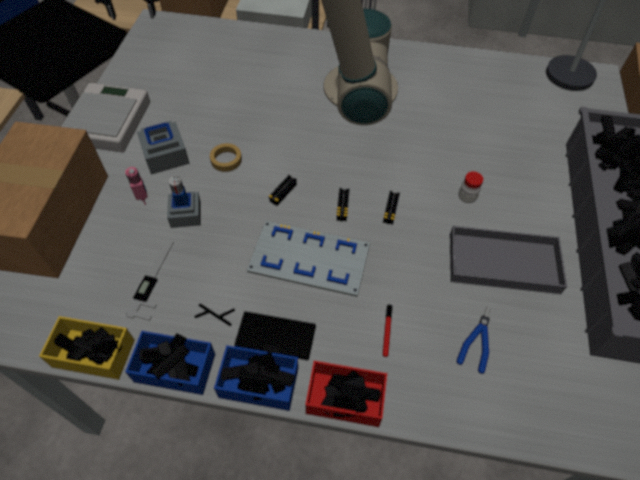

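Top view: grips with bands at (252,283), (300,280), (361,288). The nest is at (323,217) with its marks on the lower (-x) edge. The tray is at (145,239). The blue and silver pen stands in the small stand at (450,245). Not to be confused with these: the pink look-alike pen (500,251), the larger empty stand (497,319), and for the grips the black parts in the bins and the sprue (391,151).

Run:
```python
from h import *
im=dict(np.load('top1.npz')); W=world(im); px=im['pixels']
a=cv2.resize(px[180:310,235:395],None,fx=3,fy=3,interpolation=cv2.INTER_CUBIC)
b=cv2.resize(px[220:272,420:520],None,fx=3.9,fy=3.9,interpolation=cv2.INTER_CUBIC)
c=np.zeros((600,800,3),np.uint8); c[:a.shape[0],:a.shape[1]]=a; c[395:395+b.shape[0],:b.shape[1]]=b
s=dict(np.load('scene1.npz')); d=cv2.resize(s['pixels'][165:235,155:215],None,fx=5,fy=5,interpolation=cv2.INTER_CUBIC); c[:350,490:790]=d
cv2.imwrite('pics/crop1.png',c)
hsv=cv2.cvtColor(px,cv2.COLOR_BGR2HSV)
# grips
for (u0,u1,v0,v1) in [(235,270,255,310),(285,315,252,305),(340,382,262,312)]:
    m=np.zeros(px.shape[:2],bool); m[v0:v1,u0:u1]=True
    sel=m&((hsv[...,2]<75)|((hsv[...,0]>18)&(hsv[...,0]<38)&(hsv[...,1]>110)))
    z=W[...,2]; P=W[sel&(z>0.015)&(z<.03)][:,:2]
    (r)=cv2.minAreaRect(P.astype(np.float32)*1000)
    c=P.mean(0); w,V=np.linalg.eigh(np.cov(P.T)); ax=V[:,1]
    y=W[m&(hsv[...,0]>18)&(hsv[...,0]<38)&(hsv[...,1]>110)][:,:2]
    yc=np.nanmean(y,0)
    if (yc-c)@ax>0: ax=-ax
    print('grip',c.round(4),'rect',np.round(r[0],1),np.round(r[1],1),'ang x',np.degrees(np.arctan2(ax[1],ax[0])).round(1),len(P),'z',np.nanmedian(W[sel][:,2]).round(4), 'yel',yc.round(4),len(y))
def box(u0,u1,v0,v1,z0,z1,n):
    m=np.zeros(px.shape[:2],bool); m[v0:v1,u0:u1]=True
    P=W[m&(W[...,2]>z0)&(W[...,2]<z1)]
    r=cv2.minAreaRect(P[:,:2].astype(np.float32)*1000); print(n,np.round(r[0],1),np.round(r[1],1),round(r[2],1),len(P),'zmed',np.median(P[:,2]).round(4))
box(262,385,178,255,.006,.03,'nest')
box(85,205,205,275,.025,.05,'tray')
box(428,474,225,268,.05,.065,'standtop')
box(440,474,225,268,.115,.14,'pentop')
print(np.nanmedian(W[150:175,200:240,2]))
# blue stops
m=(hsv[...,0]>100)&(hsv[...,0]<125)&(hsv[...,1]>120); m[:185]=0;m[245:]=0;m[:,:270]=0;m[:,370:]=0
n,l,st,ce=cv2.connectedComponentsWithStats(m.astype(np.uint8))
for i in range(1,n):
    if st[i,4]>20:
        u,v,w,h=st[i,:4]; print('stop',st[i].tolist(),ray(im,u+(w-1)/2,v+(h-1)/2,.022).round(4))
```

```text
grip [0.4242 0.1301] rect [425.2 129.8] [23.9 79. ] ang x 176.6 290 z 0.0218 yel [0.4579 0.1282] 39
grip [0.4347 0.0158] rect [437.6  15.9] [79.9 21.8] ang x -175.7 233 z 0.022 yel [0.4658 0.0184] 48
grip [ 0.4206 -0.1324] rect [ 421.2 -132.7] [23.6 80. ] ang x 156.1 270 z 0.0219 yel [ 0.4554 -0.1491] 13
nest [597.5 -37.4] [304.6 189.7] 89.8 5618 zmed 0.0124
tray [527.4 395.5] [131.  242.9] 3.1 688 zmed 0.0342
standtop [ 528.3 -346.5] [53.9 53.8] 16.2 240 zmed 0.054
pentop [ 527.7 -345.8] [26.2 26. ] 29.9 124 zmed 0.1255
0.00014994407537138876
stop [286, 192, 18, 11, 80] [0.6401 0.0353 0.022 ]
stop [316, 195, 18, 11, 80] [ 0.6347 -0.0389  0.022 ]
stop [346, 198, 18, 10, 78] [ 0.6306 -0.1132  0.022 ]
stop [282, 225, 18, 11, 81] [0.5579 0.0426 0.022 ]
stop [313, 228, 18, 10, 74] [ 0.5538 -0.0335  0.022 ]
stop [343, 231, 18, 10, 78] [ 0.5484 -0.1073  0.022 ]
```

View pics/crop1.png

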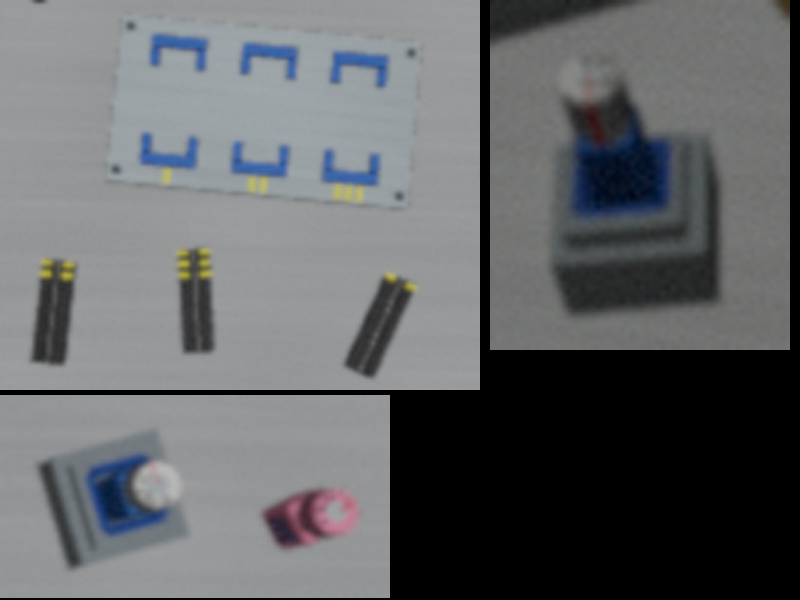

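Crop: the bands read 2 on the left grip, 3 on the middle one and 1 on the right one, so left = grip2, middle = grip3, right = grip1. The nest marks read 1, 2, 3 from left to right. The pen is blue with a silver sleeve and its red line points towards world +x; the pink one is the decoy. Next I refine the poses.

```bash
cat >> h.py <<'E'
S=5
def up(im): return cv2.resize(im['pixels'],None,fx=S,fy=S,interpolation=cv2.INTER_CUBIC)
def rect(im,mask,box,z):
    """min-area rectangle (mm) in world of largest blob of the upsampled mask in box (px), seen at height z"""
    u0,u1,v0,v1=[int(b*S) for b in box]; m=np.zeros_like(mask); m[v0:v1,u0:u1]=mask[v0:v1,u0:u1]
    m=cv2.morphologyEx(m,cv2.MORPH_CLOSE,np.ones((3*S,3*S),np.uint8))
    cs,_=cv2.findContours(m,cv2.RETR_EXTERNAL,cv2.CHAIN_APPROX_NONE); c=max(cs,key=cv2.contourArea)[:,0]
    P=np.array([ray(im,(u+.5)/S-.5,(v+.5)/S-.5,z)[:2]*1000 for u,v in c],np.float32)
    (cx,cy),(w,h),a=cv2.minAreaRect(P)
    if w<h: w,h,a=h,w,a-90
    return np.round([cx,cy,w,h,(a+90)%180-90],1), P
def masks(im):
    hsv=cv2.cvtColor(up(im),cv2.COLOR_BGR2HSV); H,Sa,V=cv2.split(hsv)
    yel=(H>18)&(H<38)&(Sa>90)
    blue=(H>100)&(H<125)&(Sa>110)
    return ((V<95)|yel).astype(np.uint8),blue.astype(np.uint8),hsv
E
python3 - <<'E'
from h import *
im=dict(np.load('top1.npz')); W=world(im)
g,b,hsv=masks(im)
print('grip2',rect(im,g,(240,268,258,308),.021)[0]); print('grip3',rect(im,g,(288,312,255,305),.021)[0]); print('grip1',rect(im,g,(342,380,264,310),.021)[0])
pts=[]
for (u,v) in [(286,192),(316,195),(346,198),(282,225),(313,228),(343,231)]:
    r,P=rect(im,b,(u-3,u+21,v-3,v+14),.022); pts.append(r[:2]); print(r)
# fit nest: stop centres in model at (+-d, 75,0,-75)
from scipy.optimize import least_squares
pts=np.array(pts); sx=np.array([1,1,1,-1,-1,-1]); my=np.array([75,0,-75]*2)
f=lambda p:np.r_[p[0]+np.cos(p[2])*sx*p[3]-np.sin(p[2])*my-pts[:,0],p[1]+np.sin(p[2])*sx*p[3]+np.cos(p[2])*my-pts[:,1]]
s=least_squares(f,[595,-36,0,40]); p=s.x; print('nest',p.round(2),np.degrees(p[2]).round(2),'res',np.abs(s.fun).max().round(2))
# plate depth mask
m=np.zeros((480,640),bool); m[180:252,265:382]=1; Z=W[...,2]
mm=(m&(Z>.006)&(Z<.03)).astype(np.uint8); mm=cv2.morphologyEx(mm,cv2.MORPH_OPEN,np.ones((5,5)))
Pp=W[mm>0][:,:2]; r=cv2.minAreaRect((Pp*1000).astype(np.float32)); print('plate',r)
for n,bx,z0,z1 in [('foot',(425,476,222,272),.012,.05),('stand all',(425,476,222,272),.012,.07),('top',(425,476,222,272),.045,.07),('bigtop',(465,528,288,350),.05,.09),('pen',(440,476,222,268),.11,.14)]:
    m=np.zeros((480,640),bool); m[bx[2]:bx[3],bx[0]:bx[1]]=1
    P=W[m&(Z>z0)&(Z<z1)]; r=cv2.minAreaRect((P[:,:2]*1000).astype(np.float32)); print(n,np.round(r[0],1),np.round(r[1],1),round(r[2],1),'zmax',P[:,2].max().round(3),len(P))
r,P=rect(im,b,(432,470,228,262),.058); print('mouth',r)
# red pixels on pen
H,Sa,V=cv2.split(hsv); red=((H<8)|(H>172))&(Sa>70); ys,xs=np.nonzero(red[222*S:262*S,440*S:475*S]); 
print('red',len(xs),(xs/S+440).mean() if len(xs) else 0,(ys/S+222).mean() if len(xs) else 0)
E
```

```text
grip2 [425.3 130.3  82.3  27.1  -3.7]
grip3 [437.3  15.7  82.4  24.9   5. ]
grip1 [ 421.2 -133.    82.9   26.7  -24.3]
[640.6  36.4  43.7  24.2  85.6]
[635.7 -38.2  43.6  24.3  85.6]
[ 630.5 -112.8   43.8   24.2   86.3]
[558.4  41.9  44.   24.   85.7]
[553.4 -32.8  43.4  23.8  86.3]
[ 548.3 -107.2   43.9   24.2   86.3]
nest [ 5.9448e+02 -3.5450e+01 -7.0000e-02  4.1210e+01] -3.86 res 0.31
plate ((594.9090576171875, -36.148468017578125), (249.93360900878906, 141.0487823486328), 86.2659683227539)
foot [ 528.4 -346.6] [69.8 71.7] 17.0 zmax 0.05 455
stand all [ 528.4 -346.6] [69.8 71.7] 17.0 zmax 0.069 701
top [ 527.7 -343.8] [56.2 66.4] 19.6 zmax 0.069 324
bigtop [ 356.2 -458. ] [101.3 102.9] 32.7 zmax 0.087 1666
pen [ 527.7 -345.8] [26.2 26. ] 29.9 zmax 0.132 129
mouth [ 527.9 -345.1   43.2   40.9   17.2]
red 0 0 0
```

```bash
R=1; python3 -m pendant '[{"jaw":0.2,"tx":27.8,"ty":42.4,"az":-38.7},{"jaw":0.2,"tx":27.8,"ty":42.4,"az":-38.7},{"jaw":0.2,"tx":27.8,"ty":42.4,"az":-38.7},{"jaw":0.2,"tx":27.8,"ty":42.4,"az":-38.7},{"jaw":0.2,"tx":27.8,"ty":42.4,"az":-38.7},{"jaw":0.2,"tx":27.8,"ty":42.4,"az":-38.7},{"jaw":0.2,"tx":27.8,"ty":42.4,"az":-38.7},{"jaw":0.2,"tx":27.8,"ty":42.4,"az":-38.7},{"jaw":0.2,"tx":27.8,"ty":42.4,"az":-38.7},{"jaw":0.2,"tx":27.8,"ty":42.4,"az":-38.7}]' 40
python3 -m pendant '[{"jaw":0.2,"tz":-6},{"jaw":0.2,"tz":-12},{"jaw":0.2,"tz":-15},{"jaw":0.2,"tz":-15}]'
cat >> h.py <<'E'
def st():
    s=manip.get_state(); w,x,y,z=s['ee_rot']; 
    yaw=np.degrees(np.arctan2(2*(x*y+w*z),1-2*(y*y+z*z)))
    print('t %.2f'%s['clock'],'pos mm',(s['position']*1000).round(1),'yaw %.1f'%yaw,'F',s['contact_force'].round(2),'M',s['moment'].round(3),'w %.1f'%(s['width']*1000),'gf %.1f'%s['gripper_force'],'q',np.degrees(s['qpos']).round(0).tolist())
E
python3 -c "from h import *; st()"
```

```text
t 0.10 pos mm [ 142.7 -556.5  230.5] yaw 14.4 F [-0.31  0.34  0.09] M [ 0.038  0.039 -0.011] w 85.4 gf 0.0 q [-83.0, 16.0, 86.0, 0.0, 78.0, -7.0]invalid input at $[0]: expected keys jaw, tx, ty, tz, ax, ay, az
invalid input at $[0]: expected keys jaw, tx, ty, tz, ax, ay, az
```

```bash
python3 -m pendant '[{"jaw":0.2,"tx":27.8,"ty":42.4,"tz":0,"ax":0,"ay":0,"az":-38.7},{"jaw":0.2,"tx":27.8,"ty":42.4,"tz":0,"ax":0,"ay":0,"az":-38.7},{"jaw":0.2,"tx":27.8,"ty":42.4,"tz":0,"ax":0,"ay":0,"az":-38.7},{"jaw":0.2,"tx":27.8,"ty":42.4,"tz":0,"ax":0,"ay":0,"az":-38.7},{"jaw":0.2,"tx":27.8,"ty":42.4,"tz":0,"ax":0,"ay":0,"az":-38.7},{"jaw":0.2,"tx":27.8,"ty":42.4,"tz":0,"ax":0,"ay":0,"az":-38.7},{"jaw":0.2,"tx":27.8,"ty":42.4,"tz":0,"ax":0,"ay":0,"az":-38.7},{"jaw":0.2,"tx":27.8,"ty":42.4,"tz":0,"ax":0,"ay":0,"az":-38.7},{"jaw":0.2,"tx":27.8,"ty":42.4,"tz":0,"ax":0,"ay":0,"az":-38.7},{"jaw":0.2,"tx":27.8,"ty":42.4,"tz":0,"ax":0,"ay":0,"az":-38.7}]' 40
python3 -m pendant '[{"jaw":0.2,"tx":0,"ty":0,"tz":-6,"ax":0,"ay":0,"az":0},{"jaw":0.2,"tx":0,"ty":0,"tz":-12,"ax":0,"ay":0,"az":0},{"jaw":0.2,"tx":0,"ty":0,"tz":-15,"ax":0,"ay":0,"az":0},{"jaw":0.2,"tx":0,"ty":0,"tz":-15,"ax":0,"ay":0,"az":0}]'
python3 -c "from h import *; st()"
```

```text
clock: 1.35
position: [0.4205, -0.1328, 0.231]
ee_rot: [0.0, 0.978, -0.21, -0.001]
contact_force: [0.6, -0.5, -0.4]
width: 0.0514
gripper_force: 0.0
clock: 1.85
position: [0.418, -0.1339, 0.0794]
ee_rot: [-0.0, 0.977, -0.212, -0.003]
contact_force: [0.1, -0.2, -0.6]
width: 0.0512
gripper_force: 0.0
t 1.85 pos mm [ 418.  -133.9   79.4] yaw -24.5 F [ 0.14 -0.16 -0.57] M [ 0.012 -0.016 -0.004] w 51.2 gf 0.0 q [-27.0, 13.0, 115.0, -0.0, 52.0, 88.0]
```

```bash
python3 -m pendant '[{"jaw":0.2,"tx":0,"ty":0,"tz":-4,"ax":0,"ay":0,"az":0},{"jaw":0.2,"tx":0,"ty":0,"tz":-7,"ax":0,"ay":0,"az":0},{"jaw":0.2,"tx":0,"ty":0,"tz":-7.6,"ax":0,"ay":0,"az":0},{"jaw":0.2,"tx":0,"ty":0,"tz":-7.6,"ax":0,"ay":0,"az":0},{"jaw":-0.8,"tx":0,"ty":0,"tz":-7.6,"ax":0,"ay":0,"az":0},{"jaw":-0.8,"tx":0,"ty":0,"tz":-7.6,"ax":0,"ay":0,"az":0},{"jaw":-0.8,"tx":0,"ty":0,"tz":-7.6,"ax":0,"ay":0,"az":0},{"jaw":-0.8,"tx":0,"ty":0,"tz":-7.6,"ax":0,"ay":0,"az":0}]' 40
python3 -c "from h import *; st()"
```

```text
clock: 2.85
position: [0.4219, -0.1338, 0.0068]
ee_rot: [0.001, 0.978, -0.211, 0.002]
contact_force: [-0.4, -0.8, 7.2]
width: 0.025
gripper_force: 40.8
t 2.85 pos mm [ 421.9 -133.8    6.8] yaw -24.3 F [-0.39 -0.84  7.23] M [-0.102  0.104 -0.026] w 25.0 gf 40.8 q [-27.0, 19.0, 120.0, -0.0, 40.0, 88.0]
```

```bash
python3 -m pendant '[{"jaw":-0.8,"tx":0,"ty":0,"tz":6,"ax":0,"ay":0,"az":0},{"jaw":-0.8,"tx":4,"ty":4,"tz":9,"ax":0,"ay":0,"az":5},{"jaw":-0.8,"tx":9,"ty":9,"tz":9,"ax":0,"ay":0,"az":12},{"jaw":-0.8,"tx":14,"ty":14,"tz":9,"ax":0,"ay":0,"az":20.4},{"jaw":-0.8,"tx":17.8,"ty":17.2,"tz":7,"ax":0,"ay":0,"az":20.4},{"jaw":-0.8,"tx":17.8,"ty":17.2,"tz":4,"ax":0,"ay":0,"az":20.4},{"jaw":-0.8,"tx":17.8,"ty":17.2,"tz":3,"ax":0,"ay":0,"az":20.4},{"jaw":-0.8,"tx":17.8,"ty":17.2,"tz":3,"ax":0,"ay":0,"az":20.4},{"jaw":-0.8,"tx":17.8,"ty":17.2,"tz":3,"ax":0,"ay":0,"az":20.4}]'
python3 - <<'E'
from h import *
st(); im=grab('scene','s2.png'); cv2.imwrite('pics/s2c.png',cv2.resize(im['pixels'][180:330,220:400],None,fx=4,fy=4,interpolation=cv2.INTER_CUBIC))
E
```

```text
clock: 3.98
position: [0.5989, 0.0382, 0.0366]
ee_rot: [0.0, 0.999, -0.035, 0.001]
contact_force: [-1.1, 0.7, 0.3]
width: 0.0249
gripper_force: 39.8
t 3.98 pos mm [598.9  38.2  36.6] yaw -4.0 F [-1.09  0.71  0.33] M [-0.039 -0.003 -0.002] w 24.9 gf 39.8 q [-3.0, 27.0, 98.0, -0.0, 54.0, 91.0]
```

View pics/s2c.png

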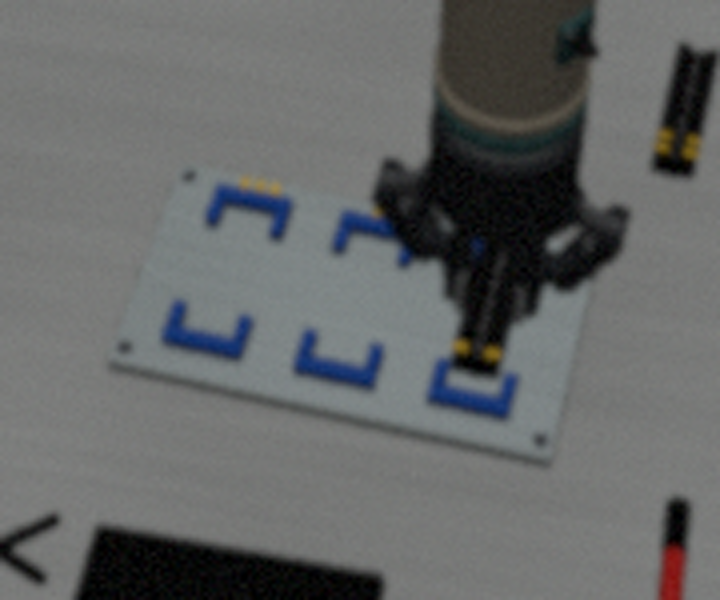

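Grip 1 hangs aligned over cradle 1, its banded end at about (478,360) in the crop, facing world +x. Lower it.

```bash
python3 -m pendant '[{"jaw":-0.8,"tx":0.1,"ty":0,"tz":-0.7,"ax":0,"ay":0,"az":0},{"jaw":-0.8,"tx":0.1,"ty":0,"tz":-1.2,"ax":0,"ay":0,"az":0},{"jaw":-0.8,"tx":0.1,"ty":0,"tz":-1.7,"ax":0,"ay":0,"az":0},{"jaw":-0.8,"tx":0.1,"ty":0,"tz":-1.7,"ax":0,"ay":0,"az":0},{"jaw":-0.8,"tx":0.1,"ty":0,"tz":-1.7,"ax":0,"ay":0,"az":0}]'
python3 -c "from h import *; st()"
```

```text
clock: 4.65
position: [0.5997, 0.0388, 0.0188]
ee_rot: [0.0, 0.999, -0.034, 0.0]
contact_force: [-2.0, -0.8, 5.6]
width: 0.0253
gripper_force: 40.6
t 4.65 pos mm [599.7  38.8  18.8] yaw -3.9 F [-1.95 -0.75  5.62] M [-0.099  0.197  0.016] w 25.3 gf 40.6 q [-3.0, 29.0, 99.0, -0.0, 52.0, 91.0]
```

```bash
python3 -m pendant '[{"jaw":0.1,"tx":0,"ty":0,"tz":0,"ax":0,"ay":0,"az":0},{"jaw":0.1,"tx":0,"ty":0,"tz":0,"ax":0,"ay":0,"az":0},{"jaw":0.1,"tx":0,"ty":0,"tz":0,"ax":0,"ay":0,"az":0},{"jaw":0.2,"tx":0,"ty":0,"tz":6,"ax":0,"ay":0,"az":0},{"jaw":0.2,"tx":-5,"ty":3,"tz":8,"ax":0,"ay":0,"az":0},{"jaw":0.2,"tx":-10,"ty":6,"tz":8,"ax":0,"ay":0,"az":0},{"jaw":0.2,"tx":-15,"ty":9.15,"tz":8,"ax":0,"ay":0,"az":0},{"jaw":0.2,"tx":-17.4,"ty":9.15,"tz":7,"ax":0,"ay":0,"az":0},{"jaw":0.2,"tx":-17.4,"ty":9.15,"tz":7,"ax":0,"ay":0,"az":0}]'
cat > chk.py <<'E'
from h import *
st(); im=grab('top'); g,b,hsv=masks(im)
import sys
for n,bx in dict(grip2=(235,275,255,312),grip3=(283,318,250,310),grip1=(275,310,186,245)).items():
    try: print(n,rect(im,g,bx,.021 if n!='grip1' else .033)[0])
    except Exception as e: print(n,e)
np.savez('last.npz',**{k:im[k] for k in im})
E
python3 chk.py
```

```text
clock: 5.78
position: [0.4232, 0.1306, 0.0879]
ee_rot: [0.0, 0.999, -0.034, -0.001]
contact_force: [0.4, -0.4, 0.4]
width: 0.0513
gripper_force: 0.0
t 5.78 pos mm [423.2 130.6  87.9] yaw -3.8 F [ 0.41 -0.44  0.4 ] M [ 0.017 -0.005 -0.011] w 51.3 gf 0.0 q [8.0, 12.0, 114.0, -0.0, 54.0, 102.0]
grip2 [430.3 106.6 122.7  65.5  -9. ]
grip3 [437.3  15.9  82.4  24.5   5. ]
grip1 [598.3  40.   85.4  25.7  -3.6]
```

```bash
python3 -m pendant '[{"jaw":0.2,"tx":0,"ty":0,"tz":-5,"ax":0,"ay":0,"az":0},{"jaw":0.2,"tx":0,"ty":0,"tz":-7.5,"ax":0,"ay":0,"az":0},{"jaw":0.2,"tx":0,"ty":0,"tz":-8.2,"ax":0,"ay":0,"az":0},{"jaw":0.2,"tx":0,"ty":0,"tz":-8.2,"ax":0,"ay":0,"az":0},{"jaw":-0.8,"tx":0,"ty":0,"tz":-8.2,"ax":0,"ay":0,"az":0},{"jaw":-0.8,"tx":0,"ty":0,"tz":-8.2,"ax":0,"ay":0,"az":0},{"jaw":-0.8,"tx":0,"ty":0,"tz":-8.2,"ax":0,"ay":0,"az":0},{"jaw":-0.8,"tx":0,"ty":0,"tz":-8.2,"ax":0,"ay":0,"az":0}]'
python3 -c "from h import *; st()"
```

```text
clock: 6.82
position: [0.4271, 0.1306, 0.0074]
ee_rot: [-0.0, 0.999, -0.034, 0.002]
contact_force: [0.5, -0.4, 7.0]
width: 0.025
gripper_force: 40.8
t 6.83 pos mm [427.1 130.6   7.4] yaw -3.9 F [ 0.54 -0.41  7.04] M [-0.096 -0.027 -0.024] w 25.0 gf 40.8 q [8.0, 20.0, 120.0, -0.0, 41.0, 102.0]
```

```bash
python3 -m pendant '[{"jaw":-0.8,"tx":0,"ty":0,"tz":6,"ax":0,"ay":0,"az":0},{"jaw":-0.8,"tx":4,"ty":-4,"tz":9,"ax":0,"ay":0,"az":0},{"jaw":-0.8,"tx":8,"ty":-8,"tz":9,"ax":0,"ay":0,"az":0},{"jaw":-0.8,"tx":12,"ty":-12,"tz":9,"ax":0,"ay":0,"az":0},{"jaw":-0.8,"tx":16.9,"ty":-16.6,"tz":8,"ax":0,"ay":0,"az":0},{"jaw":-0.8,"tx":16.9,"ty":-16.6,"tz":4,"ax":0,"ay":0,"az":0},{"jaw":-0.8,"tx":16.9,"ty":-16.6,"tz":3,"ax":0,"ay":0,"az":0},{"jaw":-0.8,"tx":16.9,"ty":-16.6,"tz":3,"ax":0,"ay":0,"az":0},{"jaw":-0.8,"tx":16.9,"ty":-16.6,"tz":3,"ax":0,"ay":0,"az":0}]'
python3 -c "from h import *; st()"
```

```text
clock: 7.95
position: [0.595, -0.0349, 0.0377]
ee_rot: [0.0, 0.999, -0.034, 0.001]
contact_force: [-0.5, -0.6, -0.7]
width: 0.0247
gripper_force: 40.0
t 7.95 pos mm [595.  -34.9  37.7] yaw -3.9 F [-0.55 -0.61 -0.7 ] M [ 0.019 -0.045  0.004] w 24.7 gf 40.0 q [-10.0, 27.0, 99.0, -0.0, 54.0, 84.0]
```

```bash
python3 -m pendant '[{"jaw":-0.8,"tx":0.1,"ty":-0.1,"tz":-0.7,"ax":0,"ay":0,"az":0},{"jaw":-0.8,"tx":0.1,"ty":-0.1,"tz":-1.2,"ax":0,"ay":0,"az":0},{"jaw":-0.8,"tx":0.1,"ty":-0.1,"tz":-1.8,"ax":0,"ay":0,"az":0},{"jaw":-0.8,"tx":0.1,"ty":-0.1,"tz":-1.8,"ax":0,"ay":0,"az":0},{"jaw":-0.8,"tx":0.1,"ty":-0.1,"tz":-1.8,"ax":0,"ay":0,"az":0}]'
python3 -c "from h import *; st()"
```

```text
clock: 8.57
position: [0.5958, -0.0364, 0.0193]
ee_rot: [0.0, 0.999, -0.034, 0.0]
contact_force: [-2.0, 0.7, 6.4]
width: 0.0251
gripper_force: 41.3
t 8.57 pos mm [595.8 -36.4  19.3] yaw -3.9 F [-1.96  0.74  6.44] M [0.066 0.278 0.013] w 25.1 gf 41.3 q [-10.0, 28.0, 100.0, 0.0, 52.0, 84.0]
```

```bash
python3 -m pendant '[{"jaw":0.1,"tx":0,"ty":0,"tz":0,"ax":0,"ay":0,"az":0},{"jaw":0.1,"tx":0,"ty":0,"tz":0,"ax":0,"ay":0,"az":0},{"jaw":0.1,"tx":0,"ty":0,"tz":0,"ax":0,"ay":0,"az":0},{"jaw":0.2,"tx":0,"ty":0,"tz":6,"ax":0,"ay":0,"az":0},{"jaw":0.2,"tx":-5,"ty":2,"tz":8,"ax":0,"ay":0,"az":8.9},{"jaw":0.2,"tx":-10,"ty":4,"tz":8,"ax":0,"ay":0,"az":8.9},{"jaw":0.2,"tx":-15,"ty":5.2,"tz":8,"ax":0,"ay":0,"az":8.9},{"jaw":0.2,"tx":-15.9,"ty":5.2,"tz":7,"ax":0,"ay":0,"az":8.9},{"jaw":0.2,"tx":-15.9,"ty":5.2,"tz":7,"ax":0,"ay":0,"az":8.9}]'
python3 chk.py
python3 -m pendant '[{"jaw":0.2,"tx":0,"ty":0,"tz":-4,"ax":0,"ay":0,"az":0},{"jaw":0.2,"tx":0,"ty":0,"tz":-5,"ax":0,"ay":0,"az":0},{"jaw":0.2,"tx":0,"ty":0,"tz":-5,"ax":0,"ay":0,"az":0}]'
python3 -c "from h import *; st(); grab('scene','s3.png')"
```

```text
clock: 9.7
position: [0.4363, 0.0154, 0.088]
ee_rot: [0.0, 0.999, 0.043, -0.0]
contact_force: [-0.4, -1.0, -0.5]
width: 0.0514
gripper_force: 0.0
t 9.70 pos mm [436.3  15.4  88. ] yaw 5.0 F [-0.42 -0.99 -0.49] M [-0.068  0.027  0.01 ] w 51.4 gf 0.0 q [-7.0, 12.0, 115.0, -0.0, 53.0, 78.0]
grip2 [442.2 110.3 107.2  39.    1.1]
grip3 [388.8 -22.5  23.2  13.  -36.7]
grip1 [598.3  40.   85.3  25.8  -3.7]
clock: 10.12
position: [0.4374, 0.0152, 0.0379]
ee_rot: [-0.0, 0.999, 0.043, -0.001]
contact_force: [-0.4, -1.1, 1.4]
width: 0.0514
gripper_force: 0.0
t 10.12 pos mm [437.4  15.2  37.9] yaw 5.0 F [-0.4  -1.09  1.4 ] M [0.032 0.048 0.044] w 51.4 gf 0.0 q [-7.0, 16.0, 118.0, -0.0, 45.0, 78.0]
```

```bash
python3 -m pendant '[{"jaw":0.2,"tx":0,"ty":0,"tz":-2.5,"ax":0,"ay":0,"az":0},{"jaw":0.2,"tx":0,"ty":0,"tz":-3.2,"ax":0,"ay":0,"az":0},{"jaw":0.2,"tx":0,"ty":0,"tz":-3.2,"ax":0,"ay":0,"az":0},{"jaw":-0.8,"tx":0,"ty":0,"tz":-3.2,"ax":0,"ay":0,"az":0},{"jaw":-0.8,"tx":0,"ty":0,"tz":-3.2,"ax":0,"ay":0,"az":0},{"jaw":-0.8,"tx":0,"ty":0,"tz":-3.2,"ax":0,"ay":0,"az":0},{"jaw":-0.8,"tx":0,"ty":0,"tz":-3.2,"ax":0,"ay":0,"az":0}]'
python3 -c "from h import *; st()"
```

```text
clock: 11.05
position: [0.4376, 0.0154, 0.0072]
ee_rot: [0.0, 0.999, 0.043, 0.001]
contact_force: [-0.5, 0.4, 6.5]
width: 0.025
gripper_force: 40.7
t 11.05 pos mm [437.6  15.4   7.2] yaw 5.0 F [-0.52  0.43  6.51] M [0.016 0.079 0.005] w 25.0 gf 40.7 q [-7.0, 19.0, 121.0, -0.0, 40.0, 78.0]
```

```bash
python3 -m pendant '[{"jaw":-0.8,"tx":0,"ty":0,"tz":6,"ax":0,"ay":0,"az":0},{"jaw":-0.8,"tx":3,"ty":-4,"tz":9,"ax":0,"ay":0,"az":-4},{"jaw":-0.8,"tx":7,"ty":-8,"tz":9,"ax":0,"ay":0,"az":-8.9},{"jaw":-0.8,"tx":11,"ty":-12.6,"tz":9,"ax":0,"ay":0,"az":-8.9},{"jaw":-0.8,"tx":15.2,"ty":-12.6,"tz":8,"ax":0,"ay":0,"az":-8.9},{"jaw":-0.8,"tx":15.2,"ty":-12.6,"tz":4,"ax":0,"ay":0,"az":-8.9},{"jaw":-0.8,"tx":15.2,"ty":-12.6,"tz":3,"ax":0,"ay":0,"az":-8.9},{"jaw":-0.8,"tx":15.2,"ty":-12.6,"tz":3,"ax":0,"ay":0,"az":-8.9},{"jaw":-0.8,"tx":15.2,"ty":-12.6,"tz":3,"ax":0,"ay":0,"az":-8.9}]'
python3 -c "from h import *; st()"
```

```text
clock: 12.18
position: [0.5892, -0.1106, 0.0377]
ee_rot: [0.0, 0.999, -0.034, 0.001]
contact_force: [0.2, 0.3, -0.1]
width: 0.025
gripper_force: 39.9
t 12.18 pos mm [ 589.2 -110.6   37.7] yaw -3.9 F [ 0.23  0.32 -0.08] M [ 0.017 -0.006  0.017] w 25.0 gf 39.9 q [-17.0, 27.0, 98.0, -0.0, 54.0, 77.0]
```

```bash
python3 -m pendant '[{"jaw":-0.8,"tx":0,"ty":0,"tz":-0.7,"ax":0,"ay":0,"az":0},{"jaw":-0.8,"tx":0,"ty":0,"tz":-1.2,"ax":0,"ay":0,"az":0},{"jaw":-0.8,"tx":0,"ty":0,"tz":-1.8,"ax":0,"ay":0,"az":0},{"jaw":-0.8,"tx":0,"ty":0,"tz":-1.8,"ax":0,"ay":0,"az":0},{"jaw":-0.8,"tx":0,"ty":0,"tz":-1.8,"ax":0,"ay":0,"az":0}]'
python3 -c "from h import *; st()"
python3 -m pendant '[{"jaw":0.1,"tx":0,"ty":0,"tz":0,"ax":0,"ay":0,"az":0},{"jaw":0.1,"tx":0,"ty":0,"tz":0,"ax":0,"ay":0,"az":0},{"jaw":0.1,"tx":0,"ty":0,"tz":0,"ax":0,"ay":0,"az":0},{"jaw":0.1,"tx":0,"ty":0,"tz":6,"ax":0,"ay":0,"az":0},{"jaw":0.1,"tx":0,"ty":0,"tz":12,"ax":0,"ay":0,"az":0},{"jaw":0.1,"tx":-6,"ty":0,"tz":15,"ax":0,"ay":0,"az":10},{"jaw":0.1,"tx":-12,"ty":0,"tz":18,"ax":0,"ay":0,"az":20},{"jaw":0.1,"tx":-18,"ty":0,"tz":18,"ax":0,"ay":0,"az":30},{"jaw":0.1,"tx":-20,"ty":0,"tz":18,"ax":0,"ay":0,"az":40},{"jaw":0.1,"tx":-20,"ty":0,"tz":18,"ax":0,"ay":0,"az":40}]'
python3 - <<'E'
from h import *
st(); im=grab('top'); s=grab('scene')
np.savez('top2.npz',**im); np.savez('scene2.npz',**s)
c=np.zeros((600,800,3),np.uint8)
c[:330,:400]=cv2.resize(im['pixels'][180:246,270:370],(400,264+66),interpolation=cv2.INTER_CUBIC)
c[:330,410:790]=cv2.resize(s['pixels'][210:300,240:380],(380,330),interpolation=cv2.INTER_CUBIC)
c[335:600,:370]=cv2.resize(s['pixels'][165:215,155:225],(370,265),interpolation=cv2.INTER_CUBIC)
c[335:600,400:770]=cv2.resize(im['pixels'][222:272,425:495],(370,265),interpolation=cv2.INTER_CUBIC)
cv2.imwrite('pics/c3.png',c)
E
```

```text
clock: 12.8
position: [0.5889, -0.1106, 0.019]
ee_rot: [0.0, 0.999, -0.034, 0.0]
contact_force: [-1.0, 0.6, 5.5]
width: 0.0252
gripper_force: 41.0
t 12.80 pos mm [ 588.9 -110.6   19. ] yaw -3.9 F [-0.99  0.6   5.54] M [ 0.138  0.222 -0.018] w 25.2 gf 41.0 q [-17.0, 28.0, 100.0, -0.0, 52.0, 77.0]
clock: 14.05
position: [0.387, -0.1102, 0.1986]
ee_rot: [0.0, 0.951, 0.308, 0.0]
contact_force: [0.9, -0.8, 0.5]
width: 0.0469
gripper_force: 0.0
t 14.05 pos mm [ 387.  -110.2  198.6] yaw 35.9 F [ 0.87 -0.82  0.48] M [-0.02   0.001 -0.043] w 46.9 gf 0.0 q [-26.0, 2.0, 108.0, -0.0, 70.0, 28.0]
```

View pics/c3.png

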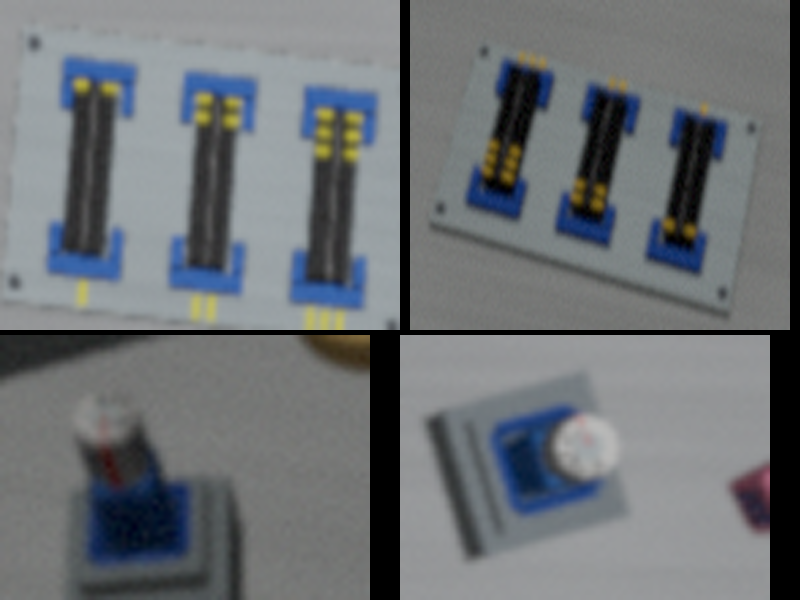

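All three grips are seated in the right cradles with the bands towards +x. The pen's index points towards about +x with the stripe close to it, so the sleeve is near 0. Go to the sleeve.

```bash
python3 -m pendant '[{"jaw":0.1,"tx":3,"ty":-5,"tz":0,"ax":0,"ay":0,"az":8},{"jaw":0.1,"tx":6,"ty":-10,"tz":0,"ax":0,"ay":0,"az":16},{"jaw":0.1,"tx":9,"ty":-15,"tz":0,"ax":0,"ay":0,"az":24},{"jaw":0.1,"tx":12,"ty":-20,"tz":0,"ax":0,"ay":0,"az":24},{"jaw":0.1,"tx":14.1,"ty":-23.6,"tz":-2,"ax":0,"ay":0,"az":24},{"jaw":0.1,"tx":14.1,"ty":-23.6,"tz":-4,"ax":0,"ay":0,"az":24},{"jaw":0.1,"tx":14.1,"ty":-23.6,"tz":-4,"ax":0,"ay":0,"az":24}]'
python3 -c "from h import *; st()"
```

```text
clock: 15.02
position: [0.53, -0.3464, 0.1551]
ee_rot: [-0.002, 0.866, 0.5, -0.001]
contact_force: [-0.3, -0.3, -0.2]
width: 0.0465
gripper_force: 0.0
t 15.03 pos mm [ 530.  -346.4  155.1] yaw 60.0 F [-0.28 -0.31 -0.23] M [-0.058 -0.002 -0.04 ] w 46.5 gf 0.0 q [-39.0, 24.0, 85.0, 0.0, 71.0, -9.0]
```

```bash
python3 -m pendant '[{"jaw":0.1,"tx":0,"ty":0,"tz":-3,"ax":0,"ay":0,"az":0},{"jaw":0.1,"tx":0,"ty":0,"tz":-5,"ax":0,"ay":0,"az":0},{"jaw":0.1,"tx":0,"ty":0,"tz":-6,"ax":0,"ay":0,"az":0},{"jaw":0.1,"tx":0,"ty":0,"tz":-6,"ax":0,"ay":0,"az":0},{"jaw":-0.8,"tx":0,"ty":0,"tz":-6,"ax":0,"ay":0,"az":0},{"jaw":-0.8,"tx":0,"ty":0,"tz":-6,"ax":0,"ay":0,"az":0},{"jaw":-0.8,"tx":0,"ty":0,"tz":-6,"ax":0,"ay":0,"az":0},{"jaw":-0.8,"tx":0,"ty":0,"tz":-6,"ax":0,"ay":0,"az":0}]' 30
python3 -c "from h import *; st()"
python3 -m pendant '[{"jaw":-0.8,"tx":0,"ty":0,"tz":0,"ax":0,"ay":0,"az":6},{"jaw":-0.8,"tx":0,"ty":0,"tz":0,"ax":0,"ay":0,"az":12},{"jaw":-0.8,"tx":0,"ty":0,"tz":0,"ax":0,"ay":0,"az":12}]'
python3 -c "from h import *; st()"
```

```text
clock: 16.02
position: [0.5303, -0.347, 0.0995]
ee_rot: [0.001, 0.866, 0.5, 0.0]
contact_force: [-1.1, 0.3, 6.0]
width: 0.0261
gripper_force: 30.7
t 16.02 pos mm [ 530.3 -347.    99.5] yaw 60.1 F [-1.1   0.31  5.95] M [ 0.052 -0.062 -0.024] w 26.1 gf 30.7 q [-39.0, 26.0, 90.0, 0.0, 64.0, -10.0]
clock: 16.4
position: [0.5297, -0.3459, 0.0993]
ee_rot: [-0.0, 0.809, 0.588, 0.001]
contact_force: [-0.7, 2.8, 6.6]
width: 0.0261
gripper_force: 30.8
t 16.40 pos mm [ 529.7 -345.9   99.3] yaw 72.0 F [-0.72  2.8   6.57] M [ 0.505  0.162 -0.194] w 26.1 gf 30.8 q [-39.0, 26.0, 90.0, 0.0, 64.0, -22.0]
```

```bash
python3 -m pendant '[{"jaw":-0.8,"tx":0,"ty":0,"tz":0,"ax":0,"ay":0,"az":4},{"jaw":-0.8,"tx":0,"ty":0,"tz":0,"ax":0,"ay":0,"az":4}]'
python3 -c "from h import *; st()"
python3 -m pendant '[{"jaw":-0.8,"tx":0,"ty":0,"tz":0,"ax":0,"ay":0,"az":4},{"jaw":-0.8,"tx":0,"ty":0,"tz":0,"ax":0,"ay":0,"az":4}]'
python3 -c "from h import *; st()"
```

```text
clock: 16.65
position: [0.5295, -0.3462, 0.0991]
ee_rot: [-0.0, 0.788, 0.616, 0.0]
contact_force: [-1.4, 1.6, 5.8]
width: 0.0258
gripper_force: 30.8
t 16.65 pos mm [ 529.5 -346.2   99.1] yaw 76.1 F [-1.37  1.57  5.78] M [0.285 0.207 0.033] w 25.8 gf 30.8 q [-39.0, 26.0, 90.0, 0.0, 64.0, -26.0]
clock: 16.9
position: [0.5293, -0.3462, 0.0991]
ee_rot: [-0.0, 0.766, 0.643, 0.0]
contact_force: [-1.6, 2.2, 5.1]
width: 0.0261
gripper_force: 30.8
t 16.90 pos mm [ 529.3 -346.2   99.1] yaw 80.1 F [-1.61  2.24  5.11] M [ 0.293  0.293 -0.005] w 26.1 gf 30.8 q [-39.0, 26.0, 90.0, 0.0, 64.0, -30.0]
```

```bash
for i in 1; do python3 -m pendant '[{"jaw":-0.8,"tx":0,"ty":0,"tz":0,"ax":0,"ay":0,"az":4},{"jaw":-0.8,"tx":0,"ty":0,"tz":0,"ax":0,"ay":0,"az":4}]' >/dev/null;  python3 -c "from h import *; st()"; done
python3 -m pendant '[{"jaw":-0.8,"tx":0,"ty":0,"tz":0,"ax":0,"ay":0,"az":4},{"jaw":-0.8,"tx":0,"ty":0,"tz":0,"ax":0,"ay":0,"az":4}]' >/dev/null;  python3 -c "from h import *; st()"
python3 -m pendant '[{"jaw":-0.8,"tx":0,"ty":0,"tz":0,"ax":0,"ay":0,"az":4},{"jaw":-0.8,"tx":0,"ty":0,"tz":0,"ax":0,"ay":0,"az":4}]' >/dev/null;  python3 -c "from h import *; st()"
python3 -m pendant '[{"jaw":-0.8,"tx":0,"ty":0,"tz":0,"ax":0,"ay":0,"az":4},{"jaw":-0.8,"tx":0,"ty":0,"tz":0,"ax":0,"ay":0,"az":4}]' >/dev/null;  python3 -c "from h import *; st()"
```

```text
t 17.15 pos mm [ 529.2 -346.1   99. ] yaw 84.1 F [-1.37  0.71  6.62] M [ 0.256  0.316 -0.174] w 26.2 gf 30.9 q [-39.0, 26.0, 90.0, 0.0, 64.0, -34.0]
t 17.40 pos mm [ 529.1 -346.1   99. ] yaw 88.0 F [-1.76  1.34  5.91] M [ 0.236  0.359 -0.335] w 26.1 gf 30.9 q [-40.0, 26.0, 90.0, 0.0, 64.0, -38.0]
t 17.65 pos mm [ 529.  -346.2   98.9] yaw 92.1 F [-2.82  2.51  6.2 ] M [ 0.209  0.335 -0.001] w 25.9 gf 31.0 q [-39.0, 26.0, 90.0, -0.0, 64.0, -42.0]
t 17.90 pos mm [ 528.9 -346.2   98.8] yaw 96.1 F [-2.29  1.07  5.92] M [ 0.18   0.359 -0.019] w 26.1 gf 31.1 q [-39.0, 26.0, 90.0, -0.0, 64.0, -46.0]
```

```bash
python3 -m pendant '[{"jaw":-0.8,"tx":0,"ty":0,"tz":0,"ax":0,"ay":0,"az":4},{"jaw":-0.8,"tx":0,"ty":0,"tz":0,"ax":0,"ay":0,"az":4}]' >/dev/null;  python3 -c "from h import *; st()"
python3 -m pendant '[{"jaw":-0.8,"tx":0,"ty":0,"tz":0,"ax":0,"ay":0,"az":4},{"jaw":-0.8,"tx":0,"ty":0,"tz":0,"ax":0,"ay":0,"az":4}]' >/dev/null;  python3 -c "from h import *; st()"
python3 -m pendant '[{"jaw":-0.8,"tx":0,"ty":0,"tz":0,"ax":0,"ay":0,"az":4},{"jaw":-0.8,"tx":0,"ty":0,"tz":0,"ax":0,"ay":0,"az":4}]' >/dev/null;  python3 -c "from h import *; st()"
```

```text
t 18.15 pos mm [ 528.8 -346.3   98.8] yaw 100.1 F [-2.14  2.52  5.94] M [0.193 0.45  0.001] w 26.2 gf 31.1 q [-40.0, 26.0, 90.0, -0.0, 64.0, -50.0]
t 18.40 pos mm [ 528.8 -346.3   98.8] yaw 104.1 F [-2.    0.75  4.82] M [ 0.177  0.395 -0.034] w 25.7 gf 31.2 q [-40.0, 26.0, 90.0, -0.0, 64.0, -54.0]
t 18.65 pos mm [ 528.7 -346.4   98.7] yaw 108.1 F [-2.18  1.17  5.67] M [ 0.153  0.473 -0.063] w 25.8 gf 31.2 q [-40.0, 26.0, 90.0, -0.0, 64.0, -58.0]
```

```bash
python3 -m pendant '[{"jaw":0.1,"tx":0,"ty":0,"tz":0,"ax":0,"ay":0,"az":0},{"jaw":0.1,"tx":0,"ty":0,"tz":0,"ax":0,"ay":0,"az":0},{"jaw":0.1,"tx":0,"ty":0,"tz":4,"ax":0,"ay":0,"az":0},{"jaw":0.1,"tx":0,"ty":0,"tz":8,"ax":0,"ay":0,"az":0},{"jaw":0.1,"tx":-6,"ty":0,"tz":10,"ax":0,"ay":0,"az":0},{"jaw":0.1,"tx":-12,"ty":3,"tz":10,"ax":0,"ay":0,"az":0},{"jaw":0.1,"tx":-16,"ty":6,"tz":10,"ax":0,"ay":0,"az":0},{"jaw":0.1,"tx":-16,"ty":6,"tz":10,"ax":0,"ay":0,"az":0}]'
cat > pen.py <<'E'
from h import *
import sys
st(); im=grab('top'); s=grab('scene')
c=np.zeros((440,800,3),np.uint8)
c[:400,:395]=cv2.resize(s['pixels'][165:205,160:200],(395,400),interpolation=cv2.INTER_CUBIC)
c[:400,405:800]=cv2.resize(im['pixels'][227:267,435:475],(395,400),interpolation=cv2.INTER_CUBIC)
cv2.imwrite('pics/'+sys.argv[1],c)
np.savez('top3.npz',**im); np.savez('scene3.npz',**s)
E
python3 pen.py pen1.png
```

```text
clock: 19.65
position: [0.366, -0.2833, 0.1979]
ee_rot: [-0.002, 0.588, 0.809, 0.0]
contact_force: [0.5, -0.7, 0.1]
width: 0.0469
gripper_force: 0.0
t 19.65 pos mm [ 366.  -283.3  197.9] yaw 108.0 F [ 0.5  -0.68  0.07] M [ 0.005 -0.019  0.006] w 46.9 gf 0.0 q [-46.0, 8.0, 102.0, 0.0, 71.0, -64.0]
```

View pics/pen1.png

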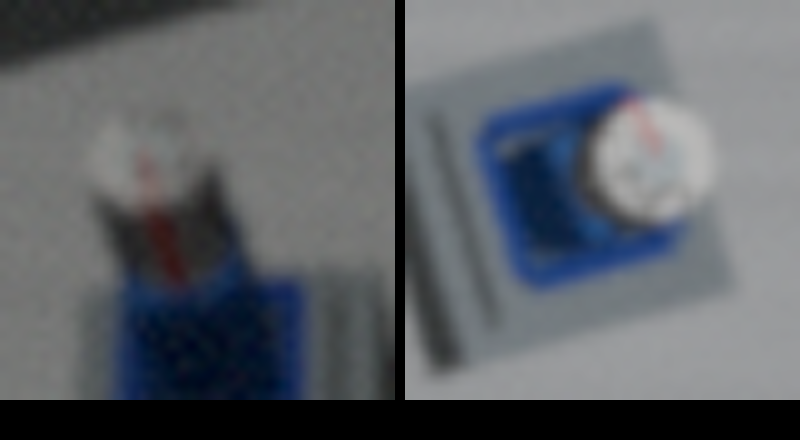

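Scene crop: red index at (148,170) and stripe at (165,240), nearly in line. Top crop: index at (640,115), turned ccw. I'll quantify both.

```bash
cat > red.py <<'E'
from h import *
def proj(im,P):
    T=np.linalg.inv(np.array(im['pose'])); p=T[:3,:3]@P+T[:3,3]; return p[0]/p[2]*im['fx']+im['cx'],p[1]/p[2]*im['fy']+im['cy']
def run(sn,tn,cx=.5277,cy=-.3458):
    s=dict(np.load(sn)) if isinstance(sn,str) else sn; t=dict(np.load(tn)) if isinstance(tn,str) else tn
    a=s['pixels'].astype(int); r=a[...,2]-(a[...,0]+a[...,1])/2
    best=[]
    A=np.arange(-60,120,2)
    for ph in A:
        f=np.radians(ph); v=[]
        for z in np.arange(.100,.125,.002):
            u,w=proj(s,np.array([cx+.0135*np.cos(f),cy+.0135*np.sin(f),z])); v.append(cv2.getRectSubPix(r.astype(np.float32),(1,1),(u,w))[0,0])
        best.append(np.mean(v))
    b=t['pixels'].astype(int); rt=(b[...,2]-(b[...,0]+b[...,1])/2).astype(np.float32); bt=[]; bs=[]
    for ph in A:
        f=np.radians(ph); g=lambda im,R:np.mean([cv2.getRectSubPix(R,(1,1),proj(im,np.array([cx+q*np.cos(f),cy+q*np.sin(f),.127])))[0,0] for q in np.arange(.004,.012,.001)])
        bt.append(g(t,rt)); bs.append(g(s,r.astype(np.float32)))
    cen=lambda y:(lambda w:round(float((w*A).sum()/w.sum()),1))(np.clip(np.array(y)-0.6*max(y),0,None))
    print('stripe ang',cen(best),max(best).round(),' index top',cen(bt),max(bt).round(),' index scene',cen(bs),max(bs).round())
if __name__=='__main__':
    run('scene1.npz','top1.npz'); run('scene2.npz','top2.npz'); run('scene3.npz','top3.npz')
E
python3 red.py
python3 - <<'E'
from h import *
for f in ('top2.npz','top3.npz'):
    im=dict(np.load(''+f)); W=world(im); Z=W[...,2]; m=np.zeros((480,640),bool); m[222:268,440:476]=1
    P=W[m&(Z>.118)&(Z<.14)]; r=cv2.minAreaRect((P[:,:2]*1000).astype(np.float32)); print(f,np.round(r[0],1),np.round(r[1],1),np.median(P[:,2]))
E
```

```text
stripe ang 4.3 25.0  index top 9.0 11.0  index scene 0.1 13.0
stripe ang 3.9 26.0  index top 9.3 11.0  index scene 0.5 13.0
stripe ang 12.3 25.0  index top 15.3 19.0  index scene 5.7 13.0
top2.npz [ 528.3 -346.7] [26.3 25.6] 0.12578946835660665
top3.npz [ 528.3 -346.4] [25.2 26.3] 0.12565192290994132
```

Stripe and index moved together by about 6–8°, so the sleeve was and is at 0; at the stop the pads slipped. Now regrip harder and turn 130° clockwise.

```bash
python3 -m pendant '[{"jaw":0.1,"tx":5,"ty":-2,"tz":0,"ax":0,"ay":0,"az":-10},{"jaw":0.1,"tx":10,"ty":-4,"tz":0,"ax":0,"ay":0,"az":-20},{"jaw":0.1,"tx":16.2,"ty":-6.3,"tz":-2,"ax":0,"ay":0,"az":-30},{"jaw":0.1,"tx":16.2,"ty":-6.3,"tz":-4,"ax":0,"ay":0,"az":-38},{"jaw":0.1,"tx":16.2,"ty":-6.3,"tz":-4,"ax":0,"ay":0,"az":-38},{"jaw":0.1,"tx":16.2,"ty":-6.3,"tz":-7,"ax":0,"ay":0,"az":-38},{"jaw":0.1,"tx":16.2,"ty":-6.3,"tz":-9.8,"ax":0,"ay":0,"az":-38},{"jaw":0.1,"tx":16.2,"ty":-6.3,"tz":-9.8,"ax":0,"ay":0,"az":-38},{"jaw":0.1,"tx":16.2,"ty":-6.3,"tz":-9.8,"ax":0,"ay":0,"az":-38}]' 60
python3 -c "from h import *; st()"
```

```text
clock: 20.88
position: [0.5325, -0.3503, 0.102]
ee_rot: [0.001, 0.819, 0.574, 0.0]
contact_force: [-0.3, -0.3, 1.0]
width: 0.0468
gripper_force: 0.0
t 20.88 pos mm [ 532.5 -350.3  102. ] yaw 70.1 F [-0.27 -0.33  0.99] M [-0.045  0.048  0.014] w 46.8 gf 0.0 q [-40.0, 26.0, 89.0, 0.0, 64.0, -20.0]
```

```bash
python3 -m pendant '[{"jaw":-0.8,"tx":0,"ty":0,"tz":0,"ax":0,"ay":0,"az":0},{"jaw":-0.8,"tx":0,"ty":0,"tz":0,"ax":0,"ay":0,"az":0},{"jaw":-0.8,"tx":0,"ty":0,"tz":0,"ax":0,"ay":0,"az":0},{"jaw":-0.8,"tx":0,"ty":0,"tz":0,"ax":0,"ay":0,"az":0},{"jaw":-0.8,"tx":0,"ty":0,"tz":0,"ax":0,"ay":0,"az":-8},{"jaw":-0.8,"tx":0,"ty":0,"tz":0,"ax":0,"ay":0,"az":-14},{"jaw":-0.8,"tx":0,"ty":0,"tz":0,"ax":0,"ay":0,"az":-20},{"jaw":-0.8,"tx":0,"ty":0,"tz":0,"ax":0,"ay":0,"az":-20}]' 60
python3 -c "from h import *; st()"
```

```text
clock: 21.88
position: [0.5316, -0.35, 0.1021]
ee_rot: [0.001, 0.906, 0.423, 0.0]
contact_force: [-1.5, 0.8, 6.9]
width: 0.0254
gripper_force: 58.3
t 21.88 pos mm [ 531.6 -350.   102.1] yaw 50.1 F [-1.5   0.84  6.88] M [ 0.083  0.487 -0.075] w 25.4 gf 58.3 q [-40.0, 26.0, 89.0, -0.0, 64.0, 0.0]
```

```bash
python3 -m pendant '[{"jaw":-0.8,"tx":-0.3,"ty":0.35,"tz":-0.1,"ax":0,"ay":0,"az":-4},{"jaw":-0.8,"tx":-0.3,"ty":0.35,"tz":-0.1,"ax":0,"ay":0,"az":-10},{"jaw":-0.8,"tx":-0.3,"ty":0.35,"tz":-0.1,"ax":0,"ay":0,"az":-16},{"jaw":-0.8,"tx":-0.3,"ty":0.35,"tz":-0.1,"ax":0,"ay":0,"az":-22},{"jaw":-0.8,"tx":-0.3,"ty":0.35,"tz":-0.1,"ax":0,"ay":0,"az":-28},{"jaw":-0.8,"tx":-0.3,"ty":0.35,"tz":-0.1,"ax":0,"ay":0,"az":-34},{"jaw":-0.8,"tx":-0.3,"ty":0.35,"tz":-0.1,"ax":0,"ay":0,"az":-40},{"jaw":-0.8,"tx":-0.3,"ty":0.35,"tz":-0.1,"ax":0,"ay":0,"az":-46},{"jaw":-0.8,"tx":-0.3,"ty":0.35,"tz":-0.1,"ax":0,"ay":0,"az":-50},{"jaw":-0.8,"tx":-0.3,"ty":0.35,"tz":-0.1,"ax":0,"ay":0,"az":-50}]'
python3 -c "from h import *; st()"
python3 -m pendant '[{"jaw":-0.8,"tx":0,"ty":0,"tz":0,"ax":0,"ay":0,"az":-6},{"jaw":-0.8,"tx":0,"ty":0,"tz":0,"ax":0,"ay":0,"az":-12},{"jaw":-0.8,"tx":0,"ty":0,"tz":0,"ax":0,"ay":0,"az":-18},{"jaw":-0.8,"tx":0,"ty":0,"tz":0,"ax":0,"ay":0,"az":-24},{"jaw":-0.8,"tx":0,"ty":0,"tz":0,"ax":0,"ay":0,"az":-30},{"jaw":-0.8,"tx":0,"ty":0,"tz":0,"ax":0,"ay":0,"az":-36},{"jaw":-0.8,"tx":0,"ty":0,"tz":0,"ax":0,"ay":0,"az":-42},{"jaw":-0.8,"tx":0,"ty":0,"tz":0,"ax":0,"ay":0,"az":-48},{"jaw":-0.8,"tx":0,"ty":0,"tz":0,"ax":0,"ay":0,"az":-54},{"jaw":-0.8,"tx":0,"ty":0,"tz":0,"ax":0,"ay":0,"az":-60}]'
python3 -m pendant '[{"jaw":-0.8,"tx":0,"ty":0,"tz":0,"ax":0,"ay":0,"az":0},{"jaw":-0.8,"tx":0,"ty":0,"tz":0,"ax":0,"ay":0,"az":0}]'
python3 -c "from h import *; st()"
```

```text
clock: 23.12
position: [0.5294, -0.3486, 0.1019]
ee_rot: [0.003, 1.0, 0.001, 0.001]
contact_force: [-2.9, -2.4, 6.9]
width: 0.0253
gripper_force: 58.5
t 23.12 pos mm [ 529.4 -348.6  101.9] yaw 0.1 F [-2.88 -2.42  6.87] M [-0.663  0.518 -0.016] w 25.3 gf 58.5 q [-40.0, 26.0, 90.0, -0.0, 64.0, 50.0]
clock: 24.38
position: [0.5274, -0.3471, 0.1019]
ee_rot: [0.002, 0.866, -0.5, 0.0]
contact_force: [-4.8, -0.2, 10.7]
width: 0.0251
gripper_force: 58.6
clock: 24.62
position: [0.5274, -0.3471, 0.1018]
ee_rot: [0.002, 0.867, -0.499, 0.0]
contact_force: [-5.9, -0.5, 10.6]
width: 0.025
gripper_force: 58.6
t 24.62 pos mm [ 527.4 -347.1  101.8] yaw -59.9 F [-5.85 -0.51 10.56] M [-0.098  1.299 -0.003] w 25.0 gf 58.6 q [-40.0, 26.0, 90.0, -0.0, 64.0, 110.0]
```

```bash
python3 -m pendant '[{"jaw":0.1,"tx":0,"ty":0,"tz":0,"ax":0,"ay":0,"az":0},{"jaw":0.1,"tx":0,"ty":0,"tz":0,"ax":0,"ay":0,"az":0},{"jaw":0.1,"tx":0,"ty":0,"tz":4,"ax":0,"ay":0,"az":0},{"jaw":0.1,"tx":0,"ty":0,"tz":8,"ax":0,"ay":0,"az":0},{"jaw":0.1,"tx":-6,"ty":0,"tz":10,"ax":0,"ay":0,"az":0},{"jaw":0.1,"tx":-12,"ty":3,"tz":10,"ax":0,"ay":0,"az":0},{"jaw":0.1,"tx":-16,"ty":6,"tz":10,"ax":0,"ay":0,"az":10},{"jaw":0.1,"tx":-16,"ty":6,"tz":10,"ax":0,"ay":0,"az":20},{"jaw":0.1,"tx":-16,"ty":6,"tz":10,"ax":0,"ay":0,"az":30}]' 
python3 pen.py pen2.png; python3 -c "
from red import *
run('scene3.npz','top3.npz')"
```

```text
clock: 25.75
position: [0.3682, -0.2856, 0.1995]
ee_rot: [0.0, 0.967, -0.256, 0.0]
contact_force: [-0.3, 0.0, -0.3]
width: 0.0468
gripper_force: 0.0
t 25.75 pos mm [ 368.2 -285.6  199.5] yaw -29.6 F [-0.3   0.02 -0.26] M [-0.037 -0.01  -0.011] w 46.8 gf 0.0 q [-46.0, 8.0, 102.0, 0.0, 71.0, 73.0]
stripe ang 20.9 1.0  index top 19.6 12.0  index scene 7.1 7.0
```

View pics/pen2.png

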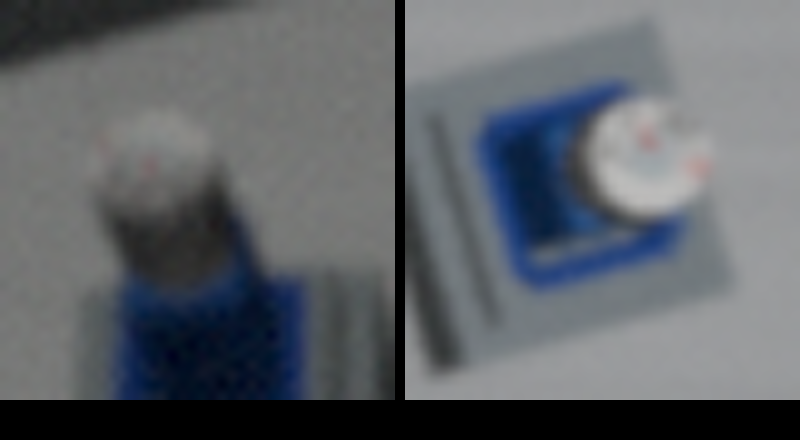

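Top crop: index near (648,138), sleeve's 0 mark at (700,165), i.e. towards -y. Compute its angle.

Run:
```python
from red import *
t=dict(np.load('top3.npz')); b=t['pixels'].astype(int); rt=(b[...,2]-(b[...,0]+b[...,1])/2).astype(np.float32)
W=world(t); Z=W[...,2]; m=np.zeros((480,640),bool); m[222:268,440:476]=1
P=W[m&(Z>.118)&(Z<.14)]; print(np.round(cv2.minAreaRect((P[:,:2]*1000).astype(np.float32))[0],1), P[:,:2].mean(0))
c=P[:,:2].mean(0)
big=cv2.resize(rt[225:268,438:478],None,fx=5,fy=5,interpolation=cv2.INTER_CUBIC)
for rng in ((.003,.009),(.009,.0145)):
    A=np.arange(-180,180,6); v=[]
    for ph in A:
        f=np.radians(ph); v.append(np.mean([cv2.getRectSubPix(rt,(1,1),proj(t,np.array([c[0]+q*np.cos(f),c[1]+q*np.sin(f),.126])))[0,0] for q in np.arange(*rng,.001)]))
    v=np.array(v); k=np.argsort(-v)[:10]; print(rng,[(int(A[i]),int(v[i])) for i in sorted(k)])
```

```text
[ 528.6 -345.1] [ 0.52915245 -0.34385706]
(0.003, 0.009) [(-30, 6), (-24, 7), (-18, 9), (-12, 11), (-6, 13), (0, 14), (6, 12), (12, 10), (18, 9), (24, 7)]
(0.009, 0.0145) [(-126, 1), (-120, 4), (-114, 8), (-108, 13), (-102, 16), (-96, 15), (-90, 8), (-84, 3), (96, 0), (108, 0)]
```

```bash
cat > dial.py <<'E'
from red import *
def spots():
    out={}
    for n,bx in (('top',(448,476,228,256)),('scene',(162,192,168,198))):
        fr=[manip.get_image(n) for _ in range(6)]; im=fr[0]; a=np.mean([f['pixels'].astype(float) for f in fr],0)
        out[n]=(im,a)
        r=(a[...,2]-(a[...,0]+a[...,1])/2)[bx[2]:bx[3],bx[0]:bx[1]].astype(np.float32)
        R=cv2.resize(r,None,fx=8,fy=8,interpolation=cv2.INTER_CUBIC)
        m=(R>0.5*R.max()).astype(np.uint8); k,l,stt,ce=cv2.connectedComponentsWithStats(m)
        g=cv2.resize(a.mean(-1)[bx[2]:bx[3],bx[0]:bx[1]].astype(np.float32),None,fx=8,fy=8,interpolation=cv2.INTER_CUBIC)
        thr=178 if n=='top' else 0
        for i in range(1,k):
            w=np.where(l==i,R,0); yy,xx=np.mgrid[:R.shape[0],:R.shape[1]]
            u=(w*xx).sum()/w.sum(); v=(w*yy).sum()/w.sum(); u=(u+.5)/8-.5+bx[0]; v=(v+.5)/8-.5+bx[2]
            p=ray(im,u,v,.1265)*1000
            print(n,'px',round(u,1),round(v,1),'xy',p[:2].round(1),'area',stt[i,4]/64,'max',R[l==i].max().round())
        W=world(im); Z=np.nanmean([world(f)[...,2] for f in fr],0); d=np.nanmean([f['depth'] for f in fr],0); im2=dict(im); im2['depth']=d.astype(np.float32); W=world(im2); Z=W[...,2]
        mm=np.zeros((480,640),bool); mm[bx[2]:bx[3],bx[0]:bx[1]]=1; P=W[mm&(Z>.122)&(Z<.13)][:,:2]*1000
        (c,rad)=cv2.minEnclosingCircle(P.astype(np.float32)); print(n,'top face',P.mean(0).round(1),np.round(c,1),round(rad,1),len(P),'bbox mid',((P.max(0)+P.min(0))/2).round(1))
if __name__=='__main__': spots()
E
python3 dial.py
```

```text
top px 459.1 240.3 xy [ 533.2 -344.1] area 3.140625 max 22.0
top px 464.2 243.3 xy [ 526.6 -355.8] area 4.546875 max 24.0
top top face [ 529.2 -344.9] [ 529.4 -345.2] 13.5 109 bbox mid [ 528.5 -345.2]
scene px 170.1 178.9 xy [ 528.3 -357.4] area 2.71875 max 8.0
scene px 174.7 181.2 xy [ 532.9 -345.5] area 3.8125 max 11.0
scene top face [ 530.6 -346.1] [ 529.6 -346.4] 13.3 100 bbox mid [ 530.2 -346.5]
```

Index at about 13°, sleeve mark at about -101°: a difference of about 114°, so the sleeve is at 5 (4 would be 96°). Now grasp the handle.

```bash
python3 -m pendant '[{"jaw":0.1,"tx":5,"ty":-2,"tz":0,"ax":0,"ay":0,"az":10},{"jaw":0.1,"tx":10,"ty":-4,"tz":0,"ax":0,"ay":0,"az":20},{"jaw":0.1,"tx":16,"ty":-6,"tz":-2,"ax":0,"ay":0,"az":30},{"jaw":0.1,"tx":16,"ty":-6,"tz":-4,"ax":0,"ay":0,"az":40},{"jaw":0.1,"tx":16,"ty":-6,"tz":-4,"ax":0,"ay":0,"az":42.6},{"jaw":0.1,"tx":16,"ty":-6,"tz":-4,"ax":0,"ay":0,"az":42.6},{"jaw":0.1,"tx":16,"ty":-6,"tz":-4,"ax":0,"ay":0,"az":42.6}]' 60
python3 -c "from h import *; st()"
```

```text
clock: 27.32
position: [0.5288, -0.3462, 0.1597]
ee_rot: [0.0, 0.994, 0.11, 0.0]
contact_force: [0.6, -0.8, 0.2]
width: 0.0464
gripper_force: 0.0
t 27.32 pos mm [ 528.8 -346.2  159.7] yaw 12.6 F [ 0.56 -0.83  0.16] M [-0.079  0.004 -0.006] w 46.4 gf 0.0 q [-40.0, 23.0, 85.0, -0.0, 71.0, 38.0]
```

```bash
python3 -m pendant '[{"jaw":0.1,"tx":0,"ty":0.05,"tz":-4,"ax":0,"ay":0,"az":0},{"jaw":0.1,"tx":0,"ty":0.05,"tz":-7,"ax":0,"ay":0,"az":0},{"jaw":0.1,"tx":0,"ty":0.05,"tz":-9,"ax":0,"ay":0,"az":0},{"jaw":0.1,"tx":0,"ty":0.05,"tz":-9.7,"ax":0,"ay":0,"az":0},{"jaw":0.1,"tx":0,"ty":0.05,"tz":-9.7,"ax":0,"ay":0,"az":0},{"jaw":-0.8,"tx":0,"ty":0.05,"tz":-9.7,"ax":0,"ay":0,"az":0},{"jaw":-0.8,"tx":0,"ty":0.05,"tz":-9.7,"ax":0,"ay":0,"az":0},{"jaw":-0.8,"tx":0,"ty":0.05,"tz":-9.7,"ax":0,"ay":0,"az":0},{"jaw":-0.8,"tx":0,"ty":0.05,"tz":-9.7,"ax":0,"ay":0,"az":0}]' 60
python3 -c "from h import *; st()"
```

```text
clock: 28.45
position: [0.5293, -0.3465, 0.0639]
ee_rot: [0.001, 0.994, 0.11, 0.001]
contact_force: [-0.2, -1.1, 7.0]
width: 0.0279
gripper_force: 57.7
t 28.45 pos mm [ 529.3 -346.5   63.9] yaw 12.7 F [-0.17 -1.13  6.99] M [-0.096  0.183 -0.003] w 27.9 gf 57.7 q [-39.0, 28.0, 92.0, -0.0, 59.0, 38.0]
```

```bash
python3 -m pendant '[{"jaw":-0.8,"tx":0,"ty":0,"tz":3,"ax":0,"ay":0,"az":0},{"jaw":-0.8,"tx":0,"ty":0,"tz":6,"ax":0,"ay":0,"az":0},{"jaw":-0.8,"tx":0,"ty":0,"tz":9,"ax":0,"ay":0,"az":0},{"jaw":-0.8,"tx":0,"ty":0,"tz":9,"ax":0,"ay":0,"az":0}]'
python3 -c "
from h import *
st()
im=dict(np.load('top2.npz')); a=cv2.resize(im['pixels'].mean(-1).astype(np.float32),None,fx=1,fy=1)
# seam: bright ridge between dark rails, per row
for n,(c,y) in dict(g1=(598.7,38.9),g2=(594,-36.3),g3=(588.6,-110.6)).items():
    u=np.array([np.cos(np.radians(-3.9)),np.sin(np.radians(-3.9))]); v=np.array([-u[1],u[0]])
    T=np.linalg.inv(np.array(im['pose'])); off=[]
    S_=np.arange(-8,8.1,.25)
    prof=[]
    for s in np.arange(-36,25,2.):
        r=[]
        for q in S_:
            P=np.array([*(np.array([c,y])+s*u+q*v)/1000,.032]); p=T[:3,:3]@P+T[:3,3]
            r.append(cv2.getRectSubPix(a,(1,1),(p[0]/p[2]*im['fx']+im['cx'],p[1]/p[2]*im['fy']+im['cy']))[0,0])
        prof.append(r)
    prof=np.array(prof)
    m=prof.mean(0); k=S_[np.abs(S_)<5][m[np.abs(S_)<5].argmax()]
    h1=prof[:15].mean(0);h2=prof[15:].mean(0); o=np.abs(S_)<5
    print(n,'seam offset across (mm)',k,'plain half',S_[o][h1[o].argmax()],'band half',S_[o][h2[o].argmax()])
"
```

```text
clock: 28.95
position: [0.53, -0.3463, 0.1545]
ee_rot: [0.002, 0.994, 0.11, 0.002]
contact_force: [0.1, -0.1, -1.8]
width: 0.0275
gripper_force: 58.5
t 28.95 pos mm [ 530.  -346.3  154.5] yaw 12.7 F [ 0.05 -0.14 -1.78] M [-0.016  0.021 -0.052] w 27.5 gf 58.5 q [-39.0, 23.0, 86.0, 0.0, 70.0, 38.0]
g1 seam offset across (mm) 1.0 plain half 1.0 band half 1.0
g2 seam offset across (mm) 1.0 plain half 1.0 band half 1.25
g3 seam offset across (mm) 1.0 plain half 1.0 band half 1.25
```

Seam lines agree with the grip-centred positions, with a constant camera offset of 1 mm. Move to the banded end of grip 1.

```bash
python3 -m pendant '[{"jaw":-0.8,"tx":1.5,"ty":5,"tz":0,"ax":0,"ay":0,"az":-5},{"jaw":-0.8,"tx":3,"ty":10,"tz":0,"ax":0,"ay":0,"az":-10},{"jaw":-0.8,"tx":4.5,"ty":15,"tz":0,"ax":0,"ay":0,"az":-16.6},{"jaw":-0.8,"tx":6,"ty":20,"tz":0,"ax":0,"ay":0,"az":-16.6},{"jaw":-0.8,"tx":7.5,"ty":25,"tz":0,"ax":0,"ay":0,"az":-16.6},{"jaw":-0.8,"tx":9,"ty":30,"tz":0,"ax":0,"ay":0,"az":-16.6},{"jaw":-0.8,"tx":10.5,"ty":35,"tz":0,"ax":0,"ay":0,"az":-16.6},{"jaw":-0.8,"tx":11,"ty":38.2,"tz":0,"ax":0,"ay":0,"az":-16.6},{"jaw":-0.8,"tx":11,"ty":38.2,"tz":-3,"ax":0,"ay":0,"az":-16.6},{"jaw":-0.8,"tx":11,"ty":38.2,"tz":-3,"ax":0,"ay":0,"az":-16.6}]'
python3 -m pendant '[{"jaw":-0.8,"tx":0,"ty":0,"tz":0,"ax":0,"ay":0,"az":0},{"jaw":-0.8,"tx":0,"ty":0,"tz":0,"ax":0,"ay":0,"az":0},{"jaw":-0.8,"tx":0,"ty":0,"tz":0,"ax":0,"ay":0,"az":0}]' >/dev/null
python3 - <<'E'
from h import *
st(); s=grab('scene'); t=grab('top')
c=np.zeros((440,800,3),np.uint8)
c[:,:500]=cv2.resize(s['pixels'][180:290,270:395],(500,440),interpolation=cv2.INTER_CUBIC)
cv2.imwrite('pics/p3.png',c[:,:500])
E
```

```text
clock: 30.2
position: [0.6353, 0.0373, 0.118]
ee_rot: [-0.0, 0.999, -0.034, -0.005]
contact_force: [-1.1, 0.2, -1.4]
width: 0.0273
gripper_force: 58.4
t 30.57 pos mm [639.2  36.  123.2] yaw -4.0 F [-0.74 -0.12 -2.76] M [-0.016  0.013  0.012] w 27.2 gf 58.4 q [-3.0, 25.0, 87.0, -0.0, 67.0, 91.0]
```

View pics/p3.png

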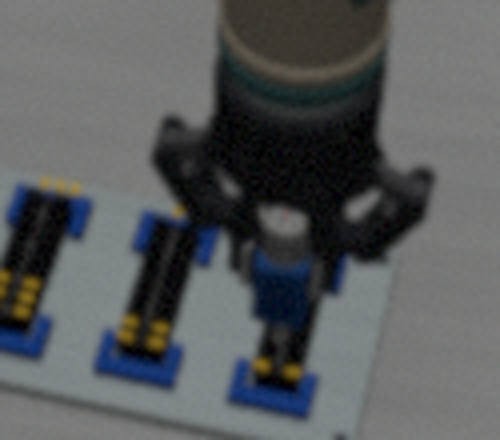

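The pen hangs upright, its nose over the banded end of grip 1 at about (275,345); grips 2 and 3 are still seated. Touch down.

```bash
python3 -m pendant '[{"jaw":-0.8,"tx":0.03,"ty":0,"tz":-1.5,"ax":0,"ay":0,"az":0},{"jaw":-0.8,"tx":0.03,"ty":0,"tz":-2.6,"ax":0,"ay":0,"az":0},{"jaw":-0.8,"tx":0.03,"ty":0,"tz":-2.9,"ax":0,"ay":0,"az":0},{"jaw":-0.8,"tx":0.03,"ty":0,"tz":-2.9,"ax":0,"ay":0,"az":0}]' >/dev/null
python3 -c "from h import *; st()"
python3 -m pendant '[{"jaw":-0.8,"tx":0,"ty":0,"tz":-0.3,"ax":0,"ay":0,"az":0},{"jaw":-0.8,"tx":0,"ty":0,"tz":-0.6,"ax":0,"ay":0,"az":0},{"jaw":-0.8,"tx":0,"ty":0,"tz":-0.8,"ax":0,"ay":0,"az":0},{"jaw":-0.8,"tx":0,"ty":0,"tz":-0.8,"ax":0,"ay":0,"az":0}]' >/dev/null
python3 -c "
from h import *
st()
for i in range(4): manip.get_image('top'); print(manip.get_state()['contact_force'].round(2))"
```

```text
t 31.18 pos mm [638.7  36.5  92.6] yaw -3.9 F [-0.18 -0.08 -1.93] M [-0.003  0.016  0.005] w 27.6 gf 58.5 q [-3.0, 27.0, 89.0, -0.0, 64.0, 91.0]
t 31.68 pos mm [639.4  36.4  85.6] yaw -3.9 F [0.77 0.57 0.74] M [-0.041 -0.13   0.052] w 28.0 gf 58.5 q [-3.0, 27.0, 90.0, -0.0, 63.0, 91.0]
[ 0.48 -0.11 -0.03]
[-0.09 -0.06  0.08]
[ 0.39 -0.89  1.06]
[ 1.02 -0.29  0.28]
```

```bash
python3 -m pendant '[{"jaw":-0.8,"tx":-0.2,"ty":0.01,"tz":0,"ax":0,"ay":0,"az":0},{"jaw":-0.8,"tx":-0.6,"ty":0.04,"tz":0,"ax":0,"ay":0,"az":0},{"jaw":-0.8,"tx":-1.0,"ty":0.07,"tz":0,"ax":0,"ay":0,"az":0},{"jaw":-0.8,"tx":-1.4,"ty":0.09,"tz":0,"ax":0,"ay":0,"az":0},{"jaw":-0.8,"tx":-1.8,"ty":0.12,"tz":0,"ax":0,"ay":0,"az":0},{"jaw":-0.8,"tx":-2.2,"ty":0.15,"tz":0,"ax":0,"ay":0,"az":0},{"jaw":-0.8,"tx":-2.6,"ty":0.18,"tz":0,"ax":0,"ay":0,"az":0},{"jaw":-0.8,"tx":-3.0,"ty":0.2,"tz":0,"ax":0,"ay":0,"az":0}]' >/dev/null
python3 -c "from h import *; st()"
python3 -m pendant '[{"jaw":-0.8,"tx":-0.4,"ty":0.03,"tz":0,"ax":0,"ay":0,"az":0},{"jaw":-0.8,"tx":-0.8,"ty":0.05,"tz":0,"ax":0,"ay":0,"az":0},{"jaw":-0.8,"tx":-1.2,"ty":0.08,"tz":0,"ax":0,"ay":0,"az":0},{"jaw":-0.8,"tx":-1.6,"ty":0.11,"tz":0,"ax":0,"ay":0,"az":0},{"jaw":-0.8,"tx":-2.0,"ty":0.14,"tz":0,"ax":0,"ay":0,"az":0},{"jaw":-0.8,"tx":-2.4,"ty":0.16,"tz":0,"ax":0,"ay":0,"az":0},{"jaw":-0.8,"tx":-2.8,"ty":0.19,"tz":0,"ax":0,"ay":0,"az":0}]' >/dev/null
python3 -c "from h import *; st()"
```

```text
t 32.88 pos mm [608.8  38.4  85.3] yaw -3.9 F [1.26 1.1  0.92] M [-0.023 -0.318  0.004] w 27.4 gf 58.7 q [-3.0, 25.0, 94.0, -0.0, 61.0, 91.0]
t 33.75 pos mm [580.7  40.4  85.3] yaw -3.9 F [ 1.11  0.86 -0.35] M [-0.041 -0.331  0.004] w 27.3 gf 58.7 q [-3.0, 23.0, 98.0, -0.0, 59.0, 91.0]
```

```bash
python3 -m pendant '[{"jaw":-0.8,"tx":-0.4,"ty":0.03,"tz":0,"ax":0,"ay":0,"az":0},{"jaw":-0.8,"tx":-0.8,"ty":0.05,"tz":0,"ax":0,"ay":0,"az":0},{"jaw":-0.8,"tx":-1.2,"ty":0.08,"tz":0,"ax":0,"ay":0,"az":0},{"jaw":-0.8,"tx":-1.6,"ty":0.11,"tz":0,"ax":0,"ay":0,"az":0},{"jaw":-0.8,"tx":-2.0,"ty":0.14,"tz":0,"ax":0,"ay":0,"az":0},{"jaw":-0.8,"tx":-2.3,"ty":0.15,"tz":0,"ax":0,"ay":0,"az":0},{"jaw":-0.8,"tx":-2.5,"ty":0.17,"tz":0,"ax":0,"ay":0,"az":0},{"jaw":-0.8,"tx":-2.5,"ty":0.17,"tz":0,"ax":0,"ay":0,"az":0},{"jaw":-0.8,"tx":-2.5,"ty":0.17,"tz":0,"ax":0,"ay":0,"az":0}]' >/dev/null
python3 -c "from h import *; st()"
python3 -m pendant '[{"jaw":-0.8,"tx":0,"ty":0,"tz":0.5,"ax":0,"ay":0,"az":0},{"jaw":-0.8,"tx":0,"ty":0,"tz":1.5,"ax":0,"ay":0,"az":0},{"jaw":-0.8,"tx":0,"ty":0,"tz":3.5,"ax":0,"ay":0,"az":0},{"jaw":-0.8,"tx":4,"ty":-4,"tz":3.5,"ax":0,"ay":0,"az":0},{"jaw":-0.8,"tx":7.85,"ty":-8.1,"tz":3.5,"ax":0,"ay":0,"az":0},{"jaw":-0.8,"tx":7.85,"ty":-8.1,"tz":3.5,"ax":0,"ay":0,"az":0},{"jaw":-0.8,"tx":7.85,"ty":-8.1,"tz":3.5,"ax":0,"ay":0,"az":0},{"jaw":-0.8,"tx":7.85,"ty":-8.1,"tz":3.5,"ax":0,"ay":0,"az":0}]' >/dev/null
python3 -c "from h import *; st()"
```

```text
t 34.88 pos mm [555.1  42.1  84.8] yaw -3.9 F [ 0.41  0.74 -2.44] M [0.063 0.051 0.046] w 27.3 gf 58.5 q [-3.0, 21.0, 101.0, -0.0, 58.0, 91.0]
t 35.88 pos mm [633.6 -38.1 120.5] yaw -3.9 F [ 0.06 -0.31 -1.02] M [0.003 0.031 0.065] w 27.1 gf 58.5 q [-10.0, 25.0, 88.0, 0.0, 67.0, 84.0]
```

```bash
python3 -m pendant '[{"jaw":-0.8,"tx":0.13,"ty":-0.1,"tz":-1.4,"ax":0,"ay":0,"az":0},{"jaw":-0.8,"tx":0.13,"ty":-0.1,"tz":-2.6,"ax":0,"ay":0,"az":0},{"jaw":-0.8,"tx":0.13,"ty":-0.1,"tz":-2.9,"ax":0,"ay":0,"az":0},{"jaw":-0.8,"tx":0.13,"ty":-0.1,"tz":-3.2,"ax":0,"ay":0,"az":0},{"jaw":-0.8,"tx":0.13,"ty":-0.1,"tz":-3.4,"ax":0,"ay":0,"az":0},{"jaw":-0.8,"tx":0.13,"ty":-0.1,"tz":-3.4,"ax":0,"ay":0,"az":0},{"jaw":-0.8,"tx":0.13,"ty":-0.1,"tz":-3.4,"ax":0,"ay":0,"az":0}]' >/dev/null
python3 -c "
from h import *
st()
for i in range(3): manip.get_image('top'); print(manip.get_state()['contact_force'].round(2), manip.get_state()['position'].round(4))"
```

```text
t 36.75 pos mm [636.  -40.   86.7] yaw -3.9 F [-1.15  0.71 -0.05] M [ 0.103  0.131 -0.043] w 27.3 gf 58.7 q [-10.0, 27.0, 90.0, -0.0, 63.0, 84.0]
[-0.75  0.39 -0.35] [ 0.636  -0.04    0.0867]
[-0.42  0.41 -0.77] [ 0.636  -0.04    0.0866]
[-0.21 -0.36 -0.65] [ 0.636  -0.04    0.0866]
```

```bash
python3 -m pendant '[{"jaw":-0.8,"tx":-0.2,"ty":0.04,"tz":-0.03,"ax":0,"ay":0,"az":0},{"jaw":-0.8,"tx":-0.6,"ty":0.09,"tz":-0.06,"ax":0,"ay":0,"az":0},{"jaw":-0.8,"tx":-1.0,"ty":0.13,"tz":-0.06,"ax":0,"ay":0,"az":0},{"jaw":-0.8,"tx":-1.4,"ty":0.16,"tz":-0.06,"ax":0,"ay":0,"az":0},{"jaw":-0.8,"tx":-1.8,"ty":0.19,"tz":-0.06,"ax":0,"ay":0,"az":0},{"jaw":-0.8,"tx":-2.2,"ty":0.22,"tz":-0.06,"ax":0,"ay":0,"az":0},{"jaw":-0.8,"tx":-2.6,"ty":0.25,"tz":-0.06,"ax":0,"ay":0,"az":0},{"jaw":-0.8,"tx":-3.0,"ty":0.27,"tz":-0.06,"ax":0,"ay":0,"az":0}]' >/dev/null
python3 -c "from h import *; st()"
python3 -m pendant '[{"jaw":-0.8,"tx":-0.4,"ty":0.03,"tz":0,"ax":0,"ay":0,"az":0},{"jaw":-0.8,"tx":-0.8,"ty":0.05,"tz":0,"ax":0,"ay":0,"az":0},{"jaw":-0.8,"tx":-1.2,"ty":0.08,"tz":0,"ax":0,"ay":0,"az":0},{"jaw":-0.8,"tx":-1.6,"ty":0.11,"tz":0,"ax":0,"ay":0,"az":0},{"jaw":-0.8,"tx":-2.0,"ty":0.14,"tz":0,"ax":0,"ay":0,"az":0},{"jaw":-0.8,"tx":-2.4,"ty":0.16,"tz":0,"ax":0,"ay":0,"az":0},{"jaw":-0.8,"tx":-2.8,"ty":0.19,"tz":0,"ax":0,"ay":0,"az":0}]' >/dev/null
python3 -c "from h import *; st()"
```

```text
t 37.90 pos mm [605.5 -37.2  85.7] yaw -3.9 F [ 0.91 -0.58  0.14] M [-0.013 -0.309  0.001] w 27.0 gf 58.7 q [-10.0, 25.0, 94.0, -0.0, 61.0, 84.0]
t 38.77 pos mm [577.5 -35.3  85.7] yaw -3.9 F [1.22 0.09 0.  ] M [-0.005 -0.321 -0.044] w 27.4 gf 58.7 q [-10.0, 23.0, 98.0, -0.0, 59.0, 84.0]
```

```bash
python3 -m pendant '[{"jaw":-0.8,"tx":-0.4,"ty":0.03,"tz":0,"ax":0,"ay":0,"az":0},{"jaw":-0.8,"tx":-0.8,"ty":0.05,"tz":0,"ax":0,"ay":0,"az":0},{"jaw":-0.8,"tx":-1.2,"ty":0.08,"tz":0,"ax":0,"ay":0,"az":0},{"jaw":-0.8,"tx":-1.6,"ty":0.11,"tz":0,"ax":0,"ay":0,"az":0},{"jaw":-0.8,"tx":-2.0,"ty":0.14,"tz":0,"ax":0,"ay":0,"az":0},{"jaw":-0.8,"tx":-2.3,"ty":0.15,"tz":0,"ax":0,"ay":0,"az":0},{"jaw":-0.8,"tx":-2.55,"ty":0.17,"tz":0,"ax":0,"ay":0,"az":0},{"jaw":-0.8,"tx":-2.55,"ty":0.17,"tz":0,"ax":0,"ay":0,"az":0},{"jaw":-0.8,"tx":-2.55,"ty":0.17,"tz":0,"ax":0,"ay":0,"az":0}]' >/dev/null
python3 -c "from h import *; st()"
python3 -m pendant '[{"jaw":-0.8,"tx":0,"ty":0,"tz":0.5,"ax":0,"ay":0,"az":0},{"jaw":-0.8,"tx":0,"ty":0,"tz":1.5,"ax":0,"ay":0,"az":0},{"jaw":-0.8,"tx":0,"ty":0,"tz":3.5,"ax":0,"ay":0,"az":0},{"jaw":-0.8,"tx":4,"ty":-4,"tz":3.5,"ax":0,"ay":0,"az":0},{"jaw":-0.8,"tx":7.85,"ty":-8.0,"tz":3.5,"ax":0,"ay":0,"az":0},{"jaw":-0.8,"tx":7.85,"ty":-8.0,"tz":3.5,"ax":0,"ay":0,"az":0},{"jaw":-0.8,"tx":7.85,"ty":-8.0,"tz":3.5,"ax":0,"ay":0,"az":0},{"jaw":-0.8,"tx":7.85,"ty":-8.0,"tz":3.5,"ax":0,"ay":0,"az":0},{"jaw":-0.8,"tx":7.85,"ty":-8.0,"tz":3.5,"ax":0,"ay":0,"az":0}]' >/dev/null
python3 -c "from h import *; st()"
```

```text
t 39.90 pos mm [551.1 -33.4  85.3] yaw -3.9 F [-0.76 -0.64 -0.85] M [ 0.023  0.153 -0.024] w 27.4 gf 58.6 q [-11.0, 21.0, 101.0, -0.0, 58.0, 83.0]
t 41.02 pos mm [ 630.2 -112.8  121. ] yaw -3.9 F [ 0.67  0.67 -1.26] M [-0.019 -0.054  0.021] w 27.2 gf 58.5 q [-16.0, 26.0, 87.0, -0.0, 67.0, 78.0]
```

```bash
python3 -m pendant '[{"jaw":-0.8,"tx":-0.05,"ty":-0.05,"tz":-1.4,"ax":0,"ay":0,"az":0},{"jaw":-0.8,"tx":-0.05,"ty":-0.05,"tz":-2.6,"ax":0,"ay":0,"az":0},{"jaw":-0.8,"tx":-0.05,"ty":-0.05,"tz":-2.9,"ax":0,"ay":0,"az":0},{"jaw":-0.8,"tx":-0.05,"ty":-0.05,"tz":-3.2,"ax":0,"ay":0,"az":0},{"jaw":-0.8,"tx":-0.05,"ty":-0.05,"tz":-3.5,"ax":0,"ay":0,"az":0},{"jaw":-0.8,"tx":-0.05,"ty":-0.05,"tz":-3.5,"ax":0,"ay":0,"az":0},{"jaw":-0.8,"tx":-0.05,"ty":-0.05,"tz":-3.5,"ax":0,"ay":0,"az":0}]' >/dev/null
python3 -c "
from h import *
st()
for i in range(3): manip.get_image('top'); print(manip.get_state()['contact_force'].round(2), manip.get_state()['position'].round(4))"
```

```text
t 41.90 pos mm [ 630.7 -114.3   86.2] yaw -3.9 F [-0.55  0.39 -0.31] M [ 0.011 -0.014  0.014] w 27.1 gf 58.6 q [-16.0, 27.0, 90.0, -0.0, 63.0, 77.0]
[-0.03  0.77 -0.24] [ 0.6307 -0.1142  0.0861]
[-0.24 -0.74  0.43] [ 0.6307 -0.1143  0.0861]
[ 0.36 -0.25 -1.18] [ 0.6306 -0.1142  0.0861]
```

```bash
python3 -m pendant '[{"jaw":-0.8,"tx":-0.2,"ty":0.04,"tz":-0.02,"ax":0,"ay":0,"az":0},{"jaw":-0.8,"tx":-0.6,"ty":0.09,"tz":-0.03,"ax":0,"ay":0,"az":0},{"jaw":-0.8,"tx":-1.0,"ty":0.13,"tz":-0.03,"ax":0,"ay":0,"az":0},{"jaw":-0.8,"tx":-1.4,"ty":0.16,"tz":-0.03,"ax":0,"ay":0,"az":0},{"jaw":-0.8,"tx":-1.8,"ty":0.19,"tz":-0.03,"ax":0,"ay":0,"az":0},{"jaw":-0.8,"tx":-2.2,"ty":0.22,"tz":-0.03,"ax":0,"ay":0,"az":0},{"jaw":-0.8,"tx":-2.6,"ty":0.25,"tz":-0.03,"ax":0,"ay":0,"az":0},{"jaw":-0.8,"tx":-3.0,"ty":0.27,"tz":-0.03,"ax":0,"ay":0,"az":0}]' >/dev/null
python3 -c "from h import *; st()"
python3 -m pendant '[{"jaw":-0.8,"tx":-0.4,"ty":0.03,"tz":0,"ax":0,"ay":0,"az":0},{"jaw":-0.8,"tx":-0.8,"ty":0.05,"tz":0,"ax":0,"ay":0,"az":0},{"jaw":-0.8,"tx":-1.2,"ty":0.08,"tz":0,"ax":0,"ay":0,"az":0},{"jaw":-0.8,"tx":-1.6,"ty":0.11,"tz":0,"ax":0,"ay":0,"az":0},{"jaw":-0.8,"tx":-2.0,"ty":0.14,"tz":0,"ax":0,"ay":0,"az":0},{"jaw":-0.8,"tx":-2.4,"ty":0.16,"tz":0,"ax":0,"ay":0,"az":0},{"jaw":-0.8,"tx":-2.8,"ty":0.19,"tz":0,"ax":0,"ay":0,"az":0}]' >/dev/null
python3 -c "from h import *; st()"
python3 -m pendant '[{"jaw":-0.8,"tx":-0.4,"ty":0.03,"tz":0,"ax":0,"ay":0,"az":0},{"jaw":-0.8,"tx":-0.8,"ty":0.05,"tz":0,"ax":0,"ay":0,"az":0},{"jaw":-0.8,"tx":-1.2,"ty":0.08,"tz":0,"ax":0,"ay":0,"az":0},{"jaw":-0.8,"tx":-1.6,"ty":0.11,"tz":0,"ax":0,"ay":0,"az":0},{"jaw":-0.8,"tx":-2.0,"ty":0.14,"tz":0,"ax":0,"ay":0,"az":0},{"jaw":-0.8,"tx":-2.3,"ty":0.15,"tz":0,"ax":0,"ay":0,"az":0},{"jaw":-0.8,"tx":-2.6,"ty":0.17,"tz":0,"ax":0,"ay":0,"az":0},{"jaw":-0.8,"tx":-2.6,"ty":0.17,"tz":0,"ax":0,"ay":0,"az":0},{"jaw":-0.8,"tx":-2.6,"ty":0.17,"tz":0,"ax":0,"ay":0,"az":0}]' >/dev/null
python3 -c "from h import *; st()"
```

```text
t 43.05 pos mm [ 600.  -111.4   85.4] yaw -3.9 F [1.3  0.73 0.38] M [-0.003 -0.28  -0.02 ] w 27.4 gf 58.7 q [-17.0, 25.0, 94.0, -0.0, 61.0, 77.0]
t 43.92 pos mm [ 572.1 -109.5   85.4] yaw -3.9 F [ 0.32  0.22 -0.46] M [-0.066 -0.308  0.025] w 27.2 gf 58.7 q [-18.0, 23.0, 98.0, -0.0, 59.0, 76.0]
t 45.05 pos mm [ 545.4 -107.6   84.9] yaw -3.9 F [-0.06 -0.1  -1.39] M [ 0.023  0.003 -0.014] w 27.1 gf 58.6 q [-18.0, 21.0, 101.0, -0.0, 58.0, 76.0]
```

All three seams are drawn, with the tip running off each plain end. Return the pen.

```bash
python3 -m pendant '[{"jaw":-0.8,"tx":0,"ty":0,"tz":1.5,"ax":0,"ay":0,"az":0},{"jaw":-0.8,"tx":0,"ty":0,"tz":4,"ax":0,"ay":0,"az":0},{"jaw":-0.8,"tx":-0.3,"ty":-4,"tz":7,"ax":0,"ay":0,"az":6},{"jaw":-0.8,"tx":-0.6,"ty":-9,"tz":7,"ax":0,"ay":0,"az":12},{"jaw":-0.8,"tx":-1,"ty":-14,"tz":7,"ax":0,"ay":0,"az":18.9},{"jaw":-0.8,"tx":-1.3,"ty":-19,"tz":7,"ax":0,"ay":0,"az":18.9},{"jaw":-0.8,"tx":-1.6,"ty":-23.9,"tz":7,"ax":0,"ay":0,"az":18.9},{"jaw":-0.8,"tx":-1.6,"ty":-23.9,"tz":7,"ax":0,"ay":0,"az":18.9},{"jaw":-0.8,"tx":-1.6,"ty":-23.9,"tz":7,"ax":0,"ay":0,"az":18.9},{"jaw":-0.8,"tx":-1.6,"ty":-23.9,"tz":7,"ax":0,"ay":0,"az":18.9}]' >/dev/null
python3 -c "from h import *; st()"
```

```text
t 46.30 pos mm [ 530.4 -345.6  155.8] yaw 15.0 F [ 0.17 -0.03 -2.19] M [ 0.057 -0.014  0.021] w 27.3 gf 58.7 q [-39.0, 23.0, 86.0, 0.0, 71.0, 36.0]
```

```bash
python3 -m pendant '[{"jaw":-0.8,"tx":-0.1,"ty":-0.08,"tz":-2,"ax":0,"ay":0,"az":0},{"jaw":-0.8,"tx":-0.1,"ty":-0.08,"tz":-4,"ax":0,"ay":0,"az":0},{"jaw":-0.8,"tx":-0.1,"ty":-0.08,"tz":-6,"ax":0,"ay":0,"az":0},{"jaw":-0.8,"tx":-0.1,"ty":-0.08,"tz":-7,"ax":0,"ay":0,"az":0},{"jaw":-0.8,"tx":-0.1,"ty":-0.08,"tz":-7.5,"ax":0,"ay":0,"az":0},{"jaw":-0.8,"tx":-0.1,"ty":-0.08,"tz":-8,"ax":0,"ay":0,"az":0},{"jaw":-0.8,"tx":-0.1,"ty":-0.08,"tz":-8,"ax":0,"ay":0,"az":0}]' >/dev/null
python3 -c "from h import *; st()"
python3 -m pendant '[{"jaw":-0.8,"tx":0,"ty":0,"tz":-0.4,"ax":0,"ay":0,"az":0},{"jaw":-0.8,"tx":0,"ty":0,"tz":-0.8,"ax":0,"ay":0,"az":0},{"jaw":-0.8,"tx":0,"ty":0,"tz":-1.1,"ax":0,"ay":0,"az":0},{"jaw":-0.8,"tx":0,"ty":0,"tz":-1.1,"ax":0,"ay":0,"az":0}]' >/dev/null
python3 -c "from h import *; st()"
```

```text
t 47.17 pos mm [ 529.4 -347.6   75.6] yaw 15.0 F [-0.14  0.1  -1.92] M [-0.036 -0.04   0.021] w 27.8 gf 58.9 q [-40.0, 27.0, 91.0, -0.0, 61.0, 35.0]
t 47.67 pos mm [ 529.2 -347.6   64.2] yaw 15.0 F [-0.5  -0.34 -0.87] M [-0.037  0.006 -0.029] w 27.2 gf 58.8 q [-40.0, 28.0, 92.0, -0.0, 60.0, 35.0]
```

```bash
python3 -m pendant '[{"jaw":0.1,"tx":0,"ty":0,"tz":0,"ax":0,"ay":0,"az":0},{"jaw":0.1,"tx":0,"ty":0,"tz":0,"ax":0,"ay":0,"az":0},{"jaw":0.1,"tx":0,"ty":0.1,"tz":3.7,"ax":0,"ay":0,"az":0},{"jaw":0.1,"tx":0,"ty":0.1,"tz":3.7,"ax":0,"ay":0,"az":-10},{"jaw":0.1,"tx":0,"ty":0.1,"tz":3.7,"ax":0,"ay":0,"az":-20},{"jaw":0.1,"tx":0,"ty":0.1,"tz":3.7,"ax":0,"ay":0,"az":-30},{"jaw":0.1,"tx":0,"ty":0.1,"tz":3.7,"ax":0,"ay":0,"az":-40},{"jaw":0.1,"tx":0,"ty":0.1,"tz":3.7,"ax":0,"ay":0,"az":-50},{"jaw":0.1,"tx":0,"ty":0.1,"tz":3.7,"ax":0,"ay":0,"az":-60},{"jaw":0.1,"tx":0,"ty":0.1,"tz":3.7,"ax":0,"ay":0,"az":-70}]' >/dev/null
python3 -m pendant '[{"jaw":0.1,"tx":0,"ty":0,"tz":0,"ax":0,"ay":0,"az":-5},{"jaw":0.1,"tx":0,"ty":0,"tz":0,"ax":0,"ay":0,"az":-5}]' >/dev/null
python3 -c "from h import *; st()"; python3 dial.py
```

```text
t 49.17 pos mm [ 529.4 -346.8  101.7] yaw -60.0 F [-0.18 -0.16 -0.63] M [ 0.017  0.033 -0.004] w 46.7 gf 0.0 q [-40.0, 26.0, 90.0, -0.0, 64.0, 110.0]
top px 467.1 242.7 xy [ 528.2 -362.3] area 343.21875 max 15.0
top top face [ 532.  -334.2] [ 538.1 -330.5] 20.2 27 bbox mid [ 538.1 -330.5]
scene px 166.2 167.8 xy [ 499.2 -376.5] area 0.359375 max 1.0
scene px 174.1 167.9 xy [ 496.3 -359.2] area 0.671875 max 1.0
scene px 164.9 176.2 xy [ 523.  -371.2] area 0.40625 max 1.0
scene px 178.1 179.1 xy [ 525.8 -340.1] area 0.0625 max 1.0
scene px 178.4 181.4 xy [ 532.  -337.4] area 0.203125 max 1.0
scene px 168.8 183.2 xy [ 540.5 -356.1] area 0.75 max 2.0
scene px 178.9 184.0 xy [ 538.7 -334.1] area 0.046875 max 1.0
scene px 171.0 188.1 xy [ 552.7 -347.1] area 0.53125 max 1.0
scene px 181.0 193.6 xy [ 563.5 -321. ] area 0.4375 max 1.0
scene top face [ 550.3 -333.2] [ 534.6 -343.8] 31.8 25 bbox mid [ 534.6 -339.3]
```

Close on the sleeve and turn counter-clockwise 140° to the stop (the excess slips at the pads, with a light grip).

```bash
python3 -m pendant '[{"jaw":-0.8,"tx":0,"ty":0.04,"tz":0,"ax":0,"ay":0,"az":0},{"jaw":-0.8,"tx":0,"ty":0.04,"tz":0,"ax":0,"ay":0,"az":0},{"jaw":-0.8,"tx":0,"ty":0.04,"tz":0,"ax":0,"ay":0,"az":0},{"jaw":-0.8,"tx":0,"ty":0.04,"tz":0,"ax":0,"ay":0,"az":0},{"jaw":-0.8,"tx":0,"ty":0.04,"tz":0,"ax":0,"ay":0,"az":8},{"jaw":-0.8,"tx":0,"ty":0.04,"tz":0,"ax":0,"ay":0,"az":16},{"jaw":-0.8,"tx":0,"ty":0.04,"tz":0,"ax":0,"ay":0,"az":24},{"jaw":-0.8,"tx":0,"ty":0.04,"tz":0,"ax":0,"ay":0,"az":32},{"jaw":-0.8,"tx":0,"ty":0.04,"tz":0,"ax":0,"ay":0,"az":40},{"jaw":-0.8,"tx":0,"ty":0.04,"tz":0,"ax":0,"ay":0,"az":48}]' 45 >/dev/null
python3 -c "from h import *; st()"
python3 -m pendant '[{"jaw":-0.8,"tx":0,"ty":0,"tz":0,"ax":0,"ay":0,"az":8},{"jaw":-0.8,"tx":0,"ty":0,"tz":0,"ax":0,"ay":0,"az":16},{"jaw":-0.8,"tx":0,"ty":0,"tz":0,"ax":0,"ay":0,"az":24},{"jaw":-0.8,"tx":0,"ty":0,"tz":0,"ax":0,"ay":0,"az":32},{"jaw":-0.8,"tx":0,"ty":0,"tz":0,"ax":0,"ay":0,"az":40},{"jaw":-0.8,"tx":0,"ty":0,"tz":0,"ax":0,"ay":0,"az":48},{"jaw":-0.8,"tx":0,"ty":0,"tz":0,"ax":0,"ay":0,"az":56},{"jaw":-0.8,"tx":0,"ty":0,"tz":0,"ax":0,"ay":0,"az":64},{"jaw":-0.8,"tx":0,"ty":0,"tz":0,"ax":0,"ay":0,"az":72},{"jaw":-0.8,"tx":0,"ty":0,"tz":0,"ax":0,"ay":0,"az":78}]' >/dev/null
python3 -c "from h import *; st()"
python3 -m pendant '[{"jaw":-0.8,"tx":0,"ty":0,"tz":0,"ax":0,"ay":0,"az":4},{"jaw":-0.8,"tx":0,"ty":0,"tz":0,"ax":0,"ay":0,"az":8}]' >/dev/null
python3 -c "from h import *; st()"
python3 -m pendant '[{"jaw":-0.8,"tx":0,"ty":0,"tz":0,"ax":0,"ay":0,"az":3},{"jaw":-0.8,"tx":0,"ty":0,"tz":0,"ax":0,"ay":0,"az":6}]' >/dev/null
python3 -c "from h import *; st()"
```

```text
t 51.02 pos mm [ 529.  -347.   101.7] yaw -11.7 F [-1.11 -1.31  1.38] M [-0.301  0.231 -0.016] w 25.4 gf 44.2 q [-40.0, 26.0, 90.0, -0.0, 64.0, 62.0]
t 52.27 pos mm [ 529.  -347.8  101.8] yaw 66.2 F [-2.45 -3.55  2.61] M [-0.727  0.527 -0.155] w 25.4 gf 44.3 q [-40.0, 26.0, 90.0, -0.0, 64.0, -16.0]
t 52.52 pos mm [ 529.  -347.4  101.8] yaw 74.0 F [ 0.19 -0.49  1.67] M [ 0.084  0.066 -0.014] w 25.8 gf 44.1 q [-40.0, 26.0, 90.0, -0.0, 64.0, -24.0]
t 52.77 pos mm [ 529.2 -346.6  101.7] yaw 80.0 F [-1.01 -0.92  2.73] M [-0.065  0.242 -0.756] w 25.6 gf 44.4 q [-40.0, 26.0, 90.0, -0.0, 64.0, -29.0]
```

The torque jumps at +140°: that is the stop. Relax 6°, release and check.

```bash
python3 -m pendant '[{"jaw":-0.8,"tx":0,"ty":0,"tz":0,"ax":0,"ay":0,"az":-6},{"jaw":0.1,"tx":0,"ty":0,"tz":0,"ax":0,"ay":0,"az":-6},{"jaw":0.1,"tx":0,"ty":0,"tz":0,"ax":0,"ay":0,"az":-6},{"jaw":0.1,"tx":0,"ty":0,"tz":4,"ax":0,"ay":0,"az":-6},{"jaw":0.1,"tx":0,"ty":0,"tz":8,"ax":0,"ay":0,"az":-6},{"jaw":0.1,"tx":-6,"ty":1,"tz":10,"ax":0,"ay":0,"az":-15},{"jaw":0.1,"tx":-11,"ty":5,"tz":10,"ax":0,"ay":0,"az":-25},{"jaw":0.1,"tx":-14,"ty":10,"tz":10,"ax":0,"ay":0,"az":-35},{"jaw":0.1,"tx":-14,"ty":15,"tz":10,"ax":0,"ay":0,"az":-45},{"jaw":0.1,"tx":-14,"ty":18,"tz":10,"ax":0,"ay":0,"az":-55}]' >/dev/null
python3 pen.py pen3.png; python3 dial.py; python3 -c "
from red import *
run('scene3.npz','top3.npz')"
```

```text
t 54.02 pos mm [ 388.3 -164.1  201.6] yaw 24.7 F [ 0.48 -0.24 -0.48] M [-0.002 -0.016 -0.024] w 47.0 gf 0.0 q [-32.0, 4.0, 106.0, 0.0, 70.0, 33.0]
top px 459.1 239.7 xy [ 534.5 -344.1] area 7.703125 max 28.0
top top face [ 528.4 -346.4] [ 528.4 -347. ] 13.3 108 bbox mid [ 528.3 -347. ]
scene px 176.0 188.9 xy [ 552.9 -335.8] area 16.515625 max 32.0
scene top face [ 529.7 -347.3] [ 528.3 -347.8] 14.8 96 bbox mid [ 528.3 -348.2]
stripe ang 9.7 26.0  index top 14.8 19.0  index scene 0.1 9.0
```

View pics/pen3.png

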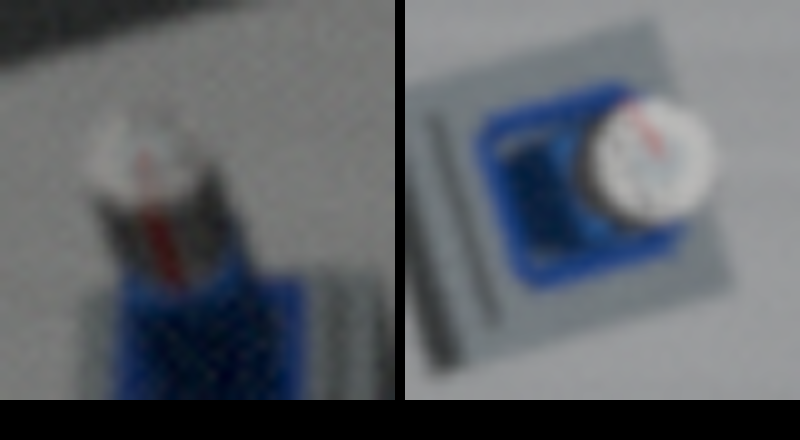

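The sleeve is back at 0 (index and stripe in line) and the pen is seated. Now check the seated grips and the tray before clearing.

```bash
python3 - <<'E'
from h import *
st(); im=grab('top'); g,b,hsv=masks(im)
for n,bx in dict(grip1=(280,307,188,244),grip2=(310,338,190,246),grip3=(340,368,192,250)).items(): print(n,rect(im,g,bx,.033)[0])
old=dict(np.load('top2.npz')); g2,_,_=masks(old)
for n,bx in dict(grip1=(280,307,188,244),grip2=(310,338,190,246),grip3=(340,368,192,250)).items(): print('before',n,rect(old,g2,bx,.033)[0])
W=world(im);Z=W[...,2];m=np.zeros((480,640),bool);m[205:275,85:205]=1
P=W[m&(Z>.025)&(Z<.05)]; print('tray',cv2.minAreaRect((P[:,:2]*1000).astype(np.float32)))
E
python3 -m pendant '[{"jaw":0.1,"tx":5,"ty":5,"tz":-2,"ax":0,"ay":0,"az":-8},{"jaw":0.1,"tx":10,"ty":10,"tz":-4,"ax":0,"ay":0,"az":-16},{"jaw":0.1,"tx":15,"ty":15,"tz":-6,"ax":0,"ay":0,"az":-24},{"jaw":0.1,"tx":20.9,"ty":20.3,"tz":-8,"ax":0,"ay":0,"az":-28.6},{"jaw":0.1,"tx":20.9,"ty":20.3,"tz":-8,"ax":0,"ay":0,"az":-28.6},{"jaw":0.1,"tx":20.9,"ty":20.3,"tz":-12,"ax":0,"ay":0,"az":-28.6},{"jaw":0.1,"tx":20.9,"ty":20.3,"tz":-12,"ax":0,"ay":0,"az":-28.6},{"jaw":0.1,"tx":20.9,"ty":20.3,"tz":-12,"ax":0,"ay":0,"az":-28.6}]' >/dev/null
python3 -c "from h import *; st()"
```

```text
t 54.73 pos mm [ 389.3 -166.6  201.3] yaw 24.9 F [-0.24 -0.13 -0.2 ] M [ 0.025 -0.035  0.012] w 47.0 gf 0.0 q [-33.0, 4.0, 106.0, -0.0, 70.0, 32.0]
grip1 [597.9  40.   85.1  25.8  -3.7]
grip2 [593.5 -35.1  84.4  24.5  -3.7]
grip3 [ 588.2 -110.    84.6   26.2   -4.6]
before grip1 [598.3  40.   85.3  25.7  -3.6]
before grip2 [593.3 -35.   84.9  24.7  -3.9]
before grip3 [ 588.  -108.8   85.1   26.    -4.1]
tray ((527.2437133789062, 395.97113037109375), (130.67010498046875, 242.48629760742188), 3.1133644580841064)
t 55.77 pos mm [598.6  36.4  82.3] yaw -3.7 F [-0.29 -0.93  0.83] M [-0.017  0.014 -0.008] w 47.1 gf 0.0 q [-3.0, 24.0, 96.0, -0.0, 60.0, 90.0]
```

```bash
python3 -m pendant '[{"jaw":0.1,"tx":0,"ty":0.24,"tz":-4,"ax":0,"ay":0,"az":0},{"jaw":0.1,"tx":0,"ty":0.24,"tz":-6,"ax":0,"ay":0,"az":0},{"jaw":0.1,"tx":0,"ty":0.24,"tz":-6.2,"ax":0,"ay":0,"az":0},{"jaw":-0.8,"tx":0,"ty":0.24,"tz":-6.2,"ax":0,"ay":0,"az":0},{"jaw":-0.8,"tx":0,"ty":0.24,"tz":-6.2,"ax":0,"ay":0,"az":0},{"jaw":-0.8,"tx":0,"ty":0.24,"tz":-6.2,"ax":0,"ay":0,"az":0},{"jaw":-0.8,"tx":0,"ty":0.24,"tz":-6.2,"ax":0,"ay":0,"az":0}]' 40 >/dev/null
python3 -c "from h import *; st()"
python3 -m pendant '[{"jaw":-0.8,"tx":0,"ty":0,"tz":5,"ax":0,"ay":0,"az":0},{"jaw":-0.8,"tx":0,"ty":3,"tz":10,"ax":0,"ay":0,"az":0},{"jaw":-0.8,"tx":-1,"ty":9,"tz":10,"ax":0,"ay":0,"az":3},{"jaw":-0.8,"tx":-2,"ty":15,"tz":10,"ax":0,"ay":0,"az":7},{"jaw":-0.8,"tx":-3,"ty":21,"tz":10,"ax":0,"ay":0,"az":7},{"jaw":-0.8,"tx":-4,"ty":27,"tz":10,"ax":0,"ay":0,"az":7},{"jaw":-0.8,"tx":-5,"ty":33,"tz":10,"ax":0,"ay":0,"az":7},{"jaw":-0.8,"tx":-6.5,"ty":39,"tz":10,"ax":0,"ay":0,"az":7},{"jaw":-0.8,"tx":-7.5,"ty":41.8,"tz":8,"ax":0,"ay":0,"az":7},{"jaw":-0.8,"tx":-7.5,"ty":41.8,"tz":5,"ax":0,"ay":0,"az":7}]' >/dev/null
python3 -c "from h import *; st()"
```

```text
t 56.65 pos mm [599.8  38.8  21.5] yaw -3.6 F [ 0.13 -1.58  7.42] M [-0.158  0.073 -0.073] w 25.1 gf 40.8 q [-3.0, 28.0, 99.0, -0.0, 52.0, 91.0]
t 57.90 pos mm [522.7 460.8  70.2] yaw 3.6 F [-0.47  0.6  -1.09] M [-0.01  -0.05   0.011] w 25.2 gf 40.4 q [36.0, 32.0, 83.0, 0.0, 65.0, 122.0]
```

```bash
python3 -m pendant '[{"jaw":-0.8,"tx":0,"ty":0,"tz":-2.5,"ax":0,"ay":0,"az":0},{"jaw":-0.8,"tx":0,"ty":0,"tz":-4.5,"ax":0,"ay":0,"az":0},{"jaw":-0.8,"tx":0,"ty":0,"tz":-5.6,"ax":0,"ay":0,"az":0},{"jaw":-0.8,"tx":0,"ty":0,"tz":-5.6,"ax":0,"ay":0,"az":0},{"jaw":-0.8,"tx":0,"ty":0,"tz":-5.6,"ax":0,"ay":0,"az":0}]' >/dev/null
python3 -c "from h import *; st()"
python3 -m pendant '[{"jaw":0.1,"tx":0,"ty":0,"tz":-0.05,"ax":0,"ay":0,"az":0},{"jaw":0.1,"tx":0,"ty":0,"tz":-0.05,"ax":0,"ay":0,"az":0},{"jaw":0.1,"tx":0,"ty":0,"tz":4,"ax":0,"ay":0,"az":0},{"jaw":0.1,"tx":0,"ty":0,"tz":9,"ax":0,"ay":0,"az":0},{"jaw":0.1,"tx":1,"ty":-6,"tz":9,"ax":0,"ay":0,"az":-3},{"jaw":0.1,"tx":2,"ty":-12,"tz":9,"ax":0,"ay":0,"az":-7},{"jaw":0.1,"tx":3,"ty":-18,"tz":9,"ax":0,"ay":0,"az":-7},{"jaw":0.1,"tx":4,"ty":-24,"tz":9,"ax":0,"ay":0,"az":-7},{"jaw":0.1,"tx":5,"ty":-30,"tz":9,"ax":0,"ay":0,"az":-7},{"jaw":0.1,"tx":6,"ty":-36,"tz":9,"ax":0,"ay":0,"az":-7}]' >/dev/null
python3 -c "from h import *; st()"
```

```text
t 58.52 pos mm [523.6 457.4  14. ] yaw 3.4 F [-0.49  0.08 -0.52] M [ 0.04   0.065 -0.04 ] w 25.0 gf 41.1 q [35.0, 35.0, 86.0, 0.0, 58.0, 122.0]
t 59.77 pos mm [583.6  95.3 103.8] yaw -3.6 F [ 1.12 -0.26  0.7 ] M [-0.012  0.    -0.024] w 46.7 gf 0.0 q [3.0, 23.0, 95.0, -0.0, 62.0, 96.0]
```

```bash
python3 -m pendant '[{"jaw":0.1,"tx":0.5,"ty":-6,"tz":0,"ax":0,"ay":0,"az":0},{"jaw":0.1,"tx":1.1,"ty":-12,"tz":0,"ax":0,"ay":0,"az":0},{"jaw":0.1,"tx":1.1,"ty":-13.35,"tz":-1,"ax":0,"ay":0,"az":0},{"jaw":0.1,"tx":1.1,"ty":-13.35,"tz":-3,"ax":0,"ay":0,"az":0},{"jaw":0.1,"tx":1.1,"ty":-13.35,"tz":-3,"ax":0,"ay":0,"az":0}]' >/dev/null
python3 -c "from h import *; st()"
python3 -m pendant '[{"jaw":0.1,"tx":0,"ty":0,"tz":-3,"ax":0,"ay":0,"az":0},{"jaw":0.1,"tx":0,"ty":0,"tz":-5,"ax":0,"ay":0,"az":0},{"jaw":0.1,"tx":0,"ty":0,"tz":-5.3,"ax":0,"ay":0,"az":0},{"jaw":-0.8,"tx":0,"ty":0,"tz":-5.3,"ax":0,"ay":0,"az":0},{"jaw":-0.8,"tx":0,"ty":0,"tz":-5.3,"ax":0,"ay":0,"az":0},{"jaw":-0.8,"tx":0,"ty":0,"tz":-5.3,"ax":0,"ay":0,"az":0},{"jaw":-0.8,"tx":0,"ty":0,"tz":-5.3,"ax":0,"ay":0,"az":0}]' 40 >/dev/null
python3 -c "from h import *; st()"
```

```text
t 60.40 pos mm [592.5 -35.5  71.8] yaw -3.6 F [-0.66  0.88 -0.56] M [-0.008 -0.014  0.036] w 47.0 gf 0.0 q [-10.0, 25.0, 97.0, 0.0, 59.0, 83.0]
t 61.27 pos mm [595.1 -36.3  21.5] yaw -3.6 F [-0.2   0.98  5.33] M [0.18  0.038 0.041] w 25.1 gf 41.7 q [-10.0, 28.0, 100.0, 0.0, 52.0, 83.0]
```

```bash
python3 -m pendant '[{"jaw":-0.8,"tx":0,"ty":0,"tz":5,"ax":0,"ay":0,"az":0},{"jaw":-0.8,"tx":0,"ty":2,"tz":10,"ax":0,"ay":0,"az":0},{"jaw":-0.8,"tx":-1,"ty":8,"tz":10,"ax":0,"ay":0,"az":3},{"jaw":-0.8,"tx":-2,"ty":14,"tz":10,"ax":0,"ay":0,"az":7},{"jaw":-0.8,"tx":-3,"ty":20,"tz":10,"ax":0,"ay":0,"az":7},{"jaw":-0.8,"tx":-4,"ty":26,"tz":10,"ax":0,"ay":0,"az":7},{"jaw":-0.8,"tx":-5,"ty":32,"tz":10,"ax":0,"ay":0,"az":7},{"jaw":-0.8,"tx":-6,"ty":38,"tz":10,"ax":0,"ay":0,"az":7},{"jaw":-0.8,"tx":-6.8,"ty":43.2,"tz":8,"ax":0,"ay":0,"az":7},{"jaw":-0.8,"tx":-6.8,"ty":43.2,"tz":5,"ax":0,"ay":0,"az":7}]' >/dev/null
python3 -m pendant '[{"jaw":-0.8,"tx":0,"ty":0,"tz":0,"ax":0,"ay":0,"az":0},{"jaw":-0.8,"tx":0,"ty":0,"tz":-2.5,"ax":0,"ay":0,"az":0},{"jaw":-0.8,"tx":0,"ty":0,"tz":-4.5,"ax":0,"ay":0,"az":0},{"jaw":-0.8,"tx":0,"ty":0,"tz":-5.5,"ax":0,"ay":0,"az":0},{"jaw":-0.8,"tx":0,"ty":0,"tz":-5.5,"ax":0,"ay":0,"az":0},{"jaw":-0.8,"tx":0,"ty":0,"tz":-5.5,"ax":0,"ay":0,"az":0}]' >/dev/null
python3 -c "from h import *; st()"
```

```text
t 63.27 pos mm [527.2 395.8  16.6] yaw 3.3 F [0.35 0.64 0.27] M [ 0.012  0.054 -0.044] w 25.2 gf 40.9 q [31.0, 33.0, 91.0, -0.0, 56.0, 118.0]
```

```bash
python3 -m pendant '[{"jaw":-0.8,"tx":0,"ty":0,"tz":-0.25,"ax":0,"ay":0,"az":0},{"jaw":-0.8,"tx":0,"ty":0,"tz":-0.25,"ax":0,"ay":0,"az":0},{"jaw":0.1,"tx":0,"ty":0,"tz":-0.25,"ax":0,"ay":0,"az":0},{"jaw":0.1,"tx":0,"ty":0,"tz":-0.25,"ax":0,"ay":0,"az":0},{"jaw":0.1,"tx":0,"ty":0,"tz":4,"ax":0,"ay":0,"az":0},{"jaw":0.1,"tx":0,"ty":0,"tz":9,"ax":0,"ay":0,"az":0},{"jaw":0.1,"tx":1,"ty":-6,"tz":9,"ax":0,"ay":0,"az":-3},{"jaw":0.1,"tx":2,"ty":-12,"tz":9,"ax":0,"ay":0,"az":-7},{"jaw":0.1,"tx":2.5,"ty":-18,"tz":9,"ax":0,"ay":0,"az":-7},{"jaw":0.1,"tx":3,"ty":-24,"tz":9,"ax":0,"ay":0,"az":-7}]' >/dev/null
python3 -m pendant '[{"jaw":0.1,"tx":0.5,"ty":-6,"tz":0,"ax":0,"ay":0,"az":0},{"jaw":0.1,"tx":1,"ty":-12,"tz":0,"ax":0,"ay":0,"az":0},{"jaw":0.1,"tx":2,"ty":-18,"tz":0,"ax":0,"ay":0,"az":0},{"jaw":0.1,"tx":3,"ty":-24,"tz":0,"ax":0,"ay":0,"az":0},{"jaw":0.1,"tx":3.2,"ty":-26.7,"tz":0,"ax":0,"ay":0,"az":0},{"jaw":0.1,"tx":3.2,"ty":-26.7,"tz":-3,"ax":0,"ay":0,"az":0},{"jaw":0.1,"tx":3.2,"ty":-26.7,"tz":-3,"ax":0,"ay":0,"az":0},{"jaw":0.1,"tx":3.2,"ty":-26.7,"tz":-3,"ax":0,"ay":0,"az":0}]' >/dev/null
python3 -c "from h import *; st()"
```

```text
t 65.53 pos mm [ 588.4 -111.    75.8] yaw -3.6 F [0.01 0.9  0.34] M [ 0.006 -0.008 -0.021] w 46.9 gf 0.0 q [-17.0, 25.0, 96.0, -0.0, 59.0, 76.0]
```

```bash
python3 -m pendant '[{"jaw":0.1,"tx":0,"ty":0,"tz":-3,"ax":0,"ay":0,"az":0},{"jaw":0.1,"tx":0,"ty":0,"tz":-5,"ax":0,"ay":0,"az":0},{"jaw":0.1,"tx":0,"ty":0,"tz":-5.5,"ax":0,"ay":0,"az":0},{"jaw":-0.8,"tx":0,"ty":0,"tz":-5.5,"ax":0,"ay":0,"az":0},{"jaw":-0.8,"tx":0,"ty":0,"tz":-5.5,"ax":0,"ay":0,"az":0},{"jaw":-0.8,"tx":0,"ty":0,"tz":-5.5,"ax":0,"ay":0,"az":0},{"jaw":-0.8,"tx":0,"ty":0,"tz":-5.5,"ax":0,"ay":0,"az":0}]' 40 >/dev/null
python3 -c "from h import *; st()"
python3 -m pendant '[{"jaw":-0.8,"tx":0,"ty":0,"tz":5,"ax":0,"ay":0,"az":0},{"jaw":-0.8,"tx":0,"ty":2,"tz":10,"ax":0,"ay":0,"az":0},{"jaw":-0.8,"tx":-1,"ty":8,"tz":10,"ax":0,"ay":0,"az":3},{"jaw":-0.8,"tx":-2,"ty":14,"tz":10,"ax":0,"ay":0,"az":7},{"jaw":-0.8,"tx":-3,"ty":20,"tz":10,"ax":0,"ay":0,"az":7},{"jaw":-0.8,"tx":-4,"ty":26,"tz":10,"ax":0,"ay":0,"az":7},{"jaw":-0.8,"tx":-5,"ty":32,"tz":10,"ax":0,"ay":0,"az":7},{"jaw":-0.8,"tx":-5.5,"ty":38,"tz":10,"ax":0,"ay":0,"az":7},{"jaw":-0.8,"tx":-5.9,"ty":44,"tz":10,"ax":0,"ay":0,"az":7},{"jaw":-0.8,"tx":-5.9,"ty":44.5,"tz":6,"ax":0,"ay":0,"az":7}]' >/dev/null
python3 -m pendant '[{"jaw":-0.8,"tx":0,"ty":0,"tz":0,"ax":0,"ay":0,"az":0},{"jaw":-0.8,"tx":0,"ty":0,"tz":-3,"ax":0,"ay":0,"az":0},{"jaw":-0.8,"tx":0,"ty":0,"tz":-5,"ax":0,"ay":0,"az":0},{"jaw":-0.8,"tx":0,"ty":0,"tz":-6,"ax":0,"ay":0,"az":0},{"jaw":-0.8,"tx":0,"ty":0,"tz":-6.4,"ax":0,"ay":0,"az":0},{"jaw":-0.8,"tx":0,"ty":0,"tz":-6.4,"ax":0,"ay":0,"az":0}]' >/dev/null
python3 -c "from h import *; st()"
```

```text
t 66.40 pos mm [ 589.2 -111.5   21.6] yaw -3.6 F [-0.52  0.95  6.18] M [ 0.067 -0.026  0.013] w 24.9 gf 41.2 q [-17.0, 28.0, 99.0, 0.0, 52.0, 76.0]
t 68.40 pos mm [529.9 333.5  17.2] yaw 3.3 F [ 0.05 -0.81 -0.37] M [-0.     0.048 -0.01 ] w 24.8 gf 40.6 q [26.0, 30.0, 96.0, -0.0, 54.0, 112.0]
```

```bash
python3 -m pendant '[{"jaw":-0.8,"tx":0,"ty":0,"tz":-0.3,"ax":0,"ay":0,"az":0},{"jaw":-0.8,"tx":0,"ty":0,"tz":-0.3,"ax":0,"ay":0,"az":0},{"jaw":0.1,"tx":0,"ty":0,"tz":-0.3,"ax":0,"ay":0,"az":0},{"jaw":0.1,"tx":0,"ty":0,"tz":-0.3,"ax":0,"ay":0,"az":0},{"jaw":0.1,"tx":0,"ty":0,"tz":4,"ax":0,"ay":0,"az":0},{"jaw":0.1,"tx":0,"ty":0,"tz":9,"ax":0,"ay":0,"az":0},{"jaw":0.1,"tx":-2,"ty":-6,"tz":15,"ax":0,"ay":0,"az":0},{"jaw":0.1,"tx":-6,"ty":-12,"tz":18,"ax":0,"ay":0,"az":0},{"jaw":0.1,"tx":-10,"ty":-18,"tz":20,"ax":0,"ay":0,"az":0},{"jaw":0.1,"tx":-14,"ty":-24,"tz":20,"ax":0,"ay":0,"az":0}]' >/dev/null
python3 -m pendant '[{"jaw":0.1,"tx":-2,"ty":-5,"tz":0,"ax":0,"ay":0,"az":0},{"jaw":0.1,"tx":-2,"ty":-5,"tz":0,"ax":0,"ay":0,"az":0},{"jaw":0.1,"tx":-2,"ty":-5,"tz":0,"ax":0,"ay":0,"az":0}]' >/dev/null
python3 - <<'E'
from h import *
st(); im=grab('top','final.png'); W=world(im); g,b,_=masks(im)
Z=W[...,2]
for n,y in dict(g1=457,g2=396,g3=334).items():
    m=(np.abs(W[...,1]*1000-y)<20)&(np.abs(W[...,0]-.527)<.06)&(Z>.018)&(Z<.04); print(n,m.sum(),np.median(Z[m]).round(4),np.nanpercentile(Z[m],[5,95]).round(4))
E
```

```text
t 70.03 pos mm [401.4  92.1 208.4] yaw 3.3 F [0.3  0.76 0.37] M [-0.027 -0.036 -0.005] w 46.8 gf 0.0 q [3.0, 2.0, 106.0, 0.0, 71.0, 90.0]
g1 437 0.0261 [0.021 0.032]
g2 422 0.026 [0.0202 0.0307]
g3 420 0.026 [0.0202 0.0318]
```

View pics/final.png

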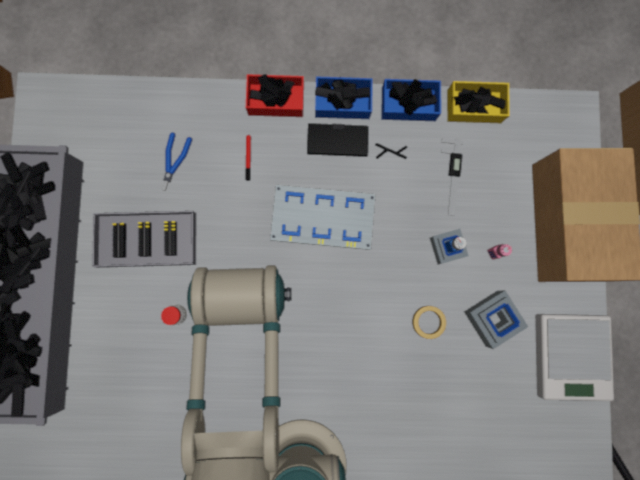

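The three grips lie flat and top up in the tray at (119,240), (145,239) and (170,238). The pen stands in its stand at (452,245) and the bystanders have not moved, so I hand in the job.

```bash
python3 -c "from rig import manip; print(manip.sign_off())"
```

```text
the job is handed in; nothing more can be done
None
```

I finished the job and handed it in at 70 s of the 210 s: seams 1, 2 and 3 were drawn in order at about 3 cm/s with the sleeve at 5, the pen is back in its stand at 0, and all three grips lie flat and top up in the grey tray; no verdict came back.

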